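# Find the rosettes and load the press dial

## Task

Look under the lids of the four identical tins to find the one that holds the forged rosettes (two or three of them), and set every rosette stub up in a nest of its own on the open front half of the press dial. Then turn the dial by its pegs exactly half a turn, to the click, so that all of them sit under the guard ready for the press. Finish with every tin closed with a lid and the other stock still in its tins, and leave the hammer, brush and tongs alone.

Things in the scene. Friction and masses are not known exactly. Their poses are not given: they have to be found in the camera images.
- press: Grey fixed bench press with a round steel dial. Origin on the bench under the dial's axis; x runs from the open front (-x, towards the robot) to the rear. In mm: clear guard sheet, yellow front edge, 105 to 109 above the bench over x 25 to 180, y -145 to 145; head 210 to 280 high over x 63 to 113, y -20 to 230; column at x 115, y 225; base under the dial, x -60 to 190, y -125 to 275.
- dial (a joint): Dial angle, 0 at the start, growing anticlockwise from above. Turns freely both ways; clicks every 60 degrees (pulled in by about 2 N at the pegs). Disc 270 mm across, top face 48 mm above the bench, six nests; midway between nests six upright steel pegs to turn it by (14 mm diameter, 34 mm tall above the face, 118 mm from the axis), peg k at 30 degrees anticlockwise of nest k.
- nest0 (a point): Centre of nest 0 on the dial's top face, 88 mm from the axis; turns with the dial. Nest 0 is in front (press -x) at angle 0, numbers go anticlockwise from above: 5, 0, 1 start on the open front, 2, 3, 4 under the guard. Dark 41 mm disc mark between four brass pins (6 mm thick, 7.5 mm tall, 24 mm from the centre), 3 mm of play round a rosette.
- nest1 (a point): Centre of nest 1 on the dial's top face, 88 mm from the axis; turns with the dial. Nest 0 is in front (press -x) at angle 0, numbers go anticlockwise from above: 5, 0, 1 start on the open front, 2, 3, 4 under the guard. Dark 41 mm disc mark between four brass pins (6 mm thick, 7.5 mm tall, 24 mm from the centre), 3 mm of play round a rosette.
- nest2 (a point): Centre of nest 2 on the dial's top face, 88 mm from the axis; turns with the dial. Nest 0 is in front (press -x) at angle 0, numbers go anticlockwise from above: 5, 0, 1 start on the open front, 2, 3, 4 under the guard. Dark 41 mm disc mark between four brass pins (6 mm thick, 7.5 mm tall, 24 mm from the centre), 3 mm of play round a rosette.
- nest3 (a point): Centre of nest 3 on the dial's top face, 88 mm from the axis; turns with the dial. Nest 0 is in front (press -x) at angle 0, numbers go anticlockwise from above: 5, 0, 1 start on the open front, 2, 3, 4 under the guard. Dark 41 mm disc mark between four brass pins (6 mm thick, 7.5 mm tall, 24 mm from the centre), 3 mm of play round a rosette.
- nest4 (a point): Centre of nest 4 on the dial's top face, 88 mm from the axis; turns with the dial. Nest 0 is in front (press -x) at angle 0, numbers go anticlockwise from above: 5, 0, 1 start on the open front, 2, 3, 4 under the guard. Dark 41 mm disc mark between four brass pins (6 mm thick, 7.5 mm tall, 24 mm from the centre), 3 mm of play round a rosette.
- nest5 (a point): Centre of nest 5 on the dial's top face, 88 mm from the axis; turns with the dial. Nest 0 is in front (press -x) at angle 0, numbers go anticlockwise from above: 5, 0, 1 start on the open front, 2, 3, 4 under the guard. Dark 41 mm disc mark between four brass pins (6 mm thick, 7.5 mm tall, 24 mm from the centre), 3 mm of play round a rosette.
- tin_a: One of four identical olive steel tins screwed to the bench: 136 (its x) x 96 (its y) x 46 mm high, 3 mm walls and floor. Origin: centre of its underside. One tin holds the rosettes; the others hold other stock or nothing, which shows only when the lid is off.
- tin_b: One of four identical olive steel tins screwed to the bench: 136 (its x) x 96 (its y) x 46 mm high, 3 mm walls and floor. Origin: centre of its underside. One tin holds the rosettes; the others hold other stock or nothing, which shows only when the lid is off.
- tin_c: One of four identical olive steel tins screwed to the bench: 136 (its x) x 96 (its y) x 46 mm high, 3 mm walls and floor. Origin: centre of its underside. One tin holds the rosettes; the others hold other stock or nothing, which shows only when the lid is off.
- tin_d: One of four identical olive steel tins screwed to the bench: 136 (its x) x 96 (its y) x 46 mm high, 3 mm walls and floor. Origin: centre of its underside. One tin holds the rosettes; the others hold other stock or nothing, which shows only when the lid is off.
- lid_a: Loose lid (160 g) of tin_a, all lids alike: plate 146 (x) x 106 (y) x 4 mm, under it a 6 mm deep plug of 118 x 78 mm that drops into the tin's mouth (130 x 90 mm) with 6 mm of play all round; wooden knob on top, 30 (x) x 22 (y) x 28 mm tall. Origin: centre of the plate's underside, so 46 mm above the tin's underside when closed, 6 mm above the bench when laid down.
- lid_b: Loose lid (160 g) of tin_b, all lids alike: plate 146 (x) x 106 (y) x 4 mm, under it a 6 mm deep plug of 118 x 78 mm that drops into the tin's mouth (130 x 90 mm) with 6 mm of play all round; wooden knob on top, 30 (x) x 22 (y) x 28 mm tall. Origin: centre of the plate's underside, so 46 mm above the tin's underside when closed, 6 mm above the bench when laid down.
- lid_c: Loose lid (160 g) of tin_c, all lids alike: plate 146 (x) x 106 (y) x 4 mm, under it a 6 mm deep plug of 118 x 78 mm that drops into the tin's mouth (130 x 90 mm) with 6 mm of play all round; wooden knob on top, 30 (x) x 22 (y) x 28 mm tall. Origin: centre of the plate's underside, so 46 mm above the tin's underside when closed, 6 mm above the bench when laid down.
- lid_d: Loose lid (160 g) of tin_d, all lids alike: plate 146 (x) x 106 (y) x 4 mm, under it a 6 mm deep plug of 118 x 78 mm that drops into the tin's mouth (130 x 90 mm) with 6 mm of play all round; wooden knob on top, 30 (x) x 22 (y) x 28 mm tall. Origin: centre of the plate's underside, so 46 mm above the tin's underside when closed, 6 mm above the bench when laid down.
- rosette1: Forged iron rosette (two or three are present; an absent one reads None): petalled disc of 36 mm diameter, 7 mm thick (petals to 10 mm), with a bright round stub of 18 mm diameter on top, 31 mm tall in all, about 110 g. Origin: centre of its flat underside; z up along the stub. They start standing flat, stub up, in a row along the x axis of one tin, at least 38 mm apart.
- rosette2: Forged iron rosette (two or three are present; an absent one reads None): petalled disc of 36 mm diameter, 7 mm thick (petals to 10 mm), with a bright round stub of 18 mm diameter on top, 31 mm tall in all, about 110 g. Origin: centre of its flat underside; z up along the stub. They start standing flat, stub up, in a row along the x axis of one tin, at least 38 mm apart.
- rosette3: Forged iron rosette (two or three are present; an absent one reads None): petalled disc of 36 mm diameter, 7 mm thick (petals to 10 mm), with a bright round stub of 18 mm diameter on top, 31 mm tall in all, about 110 g. Origin: centre of its flat underside; z up along the stub. They start standing flat, stub up, in a row along the x axis of one tin, at least 38 mm apart.
- offcut: Square steel bar offcut, 70 x 16 x 16 mm, lying in one of the tins; to be left in it. Origin: centre of its underside.
- collar: Steel collar, 44 mm diameter, 16 mm high, lying in one of the tins; to be left in it. Origin: centre of its underside.
- hammer: Hammer lying beyond the tins; not to be moved. Origin near the middle of its underside.
- brush: Wire brush lying at the far right; not to be moved.
- tongs: Forging tongs, 0.37 m long, lying at the right; not to be moved.
Mind the look-alikes: they are no part of the job. What is shaped like the lid_a but orange, red or yellow is not meant.

How it is judged (in metres and radians):
On the way:
1. every rosette stands in a nest on the open front half of the dial (angle between each of rosette1, rosette2, rosette3's own z axis and vertical below 0.08 rad and ((horizontal distance between rosette1 and nest0 below 0.006 m and z of rosette1 in the frame of nest0 below 0.003 m) or (horizontal distance between rosette1 and nest1 below 0.006 m and z of rosette1 in the frame of nest1 below 0.003 m) or (horizontal distance between rosette1 and nest2 below 0.006 m and z of rosette1 in the frame of nest2 below 0.003 m) or (horizontal distance between rosette1 and nest3 below 0.006 m and z of rosette1 in the frame of nest3 below 0.003 m) or (horizontal distance between rosette1 and nest4 below 0.006 m and z of rosette1 in the frame of nest4 below 0.003 m) or (horizontal distance between rosette1 and nest5 below 0.006 m and z of rosette1 in the frame of nest5 below 0.003 m)) and x of each of rosette1, rosette2, rosette3 in the frame of press below 0 m and ((horizontal distance between rosette2 and nest0 below 0.006 m and z of rosette2 in the frame of nest0 below 0.003 m) or (horizontal distance between rosette2 and nest1 below 0.006 m and z of rosette2 in the frame of nest1 below 0.003 m) or (horizontal distance between rosette2 and nest2 below 0.006 m and z of rosette2 in the frame of nest2 below 0.003 m) or (horizontal distance between rosette2 and nest3 below 0.006 m and z of rosette2 in the frame of nest3 below 0.003 m) or (horizontal distance between rosette2 and nest4 below 0.006 m and z of rosette2 in the frame of nest4 below 0.003 m) or (horizontal distance between rosette2 and nest5 below 0.006 m and z of rosette2 in the frame of nest5 below 0.003 m)) and ((horizontal distance between rosette3 and nest0 below 0.006 m and z of rosette3 in the frame of nest0 below 0.003 m) or (horizontal distance between rosette3 and nest1 below 0.006 m and z of rosette3 in the frame of nest1 below 0.003 m) or (horizontal distance between rosette3 and nest2 below 0.006 m and z of rosette3 in the frame of nest2 below 0.003 m) or (horizontal distance between rosette3 and nest3 below 0.006 m and z of rosette3 in the frame of nest3 below 0.003 m) or (horizontal distance between rosette3 and nest4 below 0.006 m and z of rosette3 in the frame of nest4 below 0.003 m) or (horizontal distance between rosette3 and nest5 below 0.006 m and z of rosette3 in the frame of nest5 below 0.003 m))), for 0.2 s.
At the end, for the whole second after the job is handed in: Rosettes flat in nests (6 mm, 0.08 rad, underside within 3 mm), 30 mm or more behind the dial's axis; dial at rest half a turn from its start, either way, within 0.06 rad; each tin closed with any lid (seated, centred to 9 mm, tilt under 0.05 rad); offcut and collar in their tins (angle between each of rosette1, rosette2, rosette3's own z axis and vertical below 0.08 rad and ((horizontal distance between rosette1 and nest0 below 0.006 m and z of rosette1 in the frame of nest0 below 0.003 m) or (horizontal distance between rosette1 and nest1 below 0.006 m and z of rosette1 in the frame of nest1 below 0.003 m) or (horizontal distance between rosette1 and nest2 below 0.006 m and z of rosette1 in the frame of nest2 below 0.003 m) or (horizontal distance between rosette1 and nest3 below 0.006 m and z of rosette1 in the frame of nest3 below 0.003 m) or (horizontal distance between rosette1 and nest4 below 0.006 m and z of rosette1 in the frame of nest4 below 0.003 m) or (horizontal distance between rosette1 and nest5 below 0.006 m and z of rosette1 in the frame of nest5 below 0.003 m)) and x of each of rosette1, rosette2, rosette3 in the frame of press above 0.03 m and linear speed of each of rosette1, rosette2, rosette3, lid_a, lid_b, lid_c, lid_d below 0.02 m/s and ((horizontal distance between rosette2 and nest0 below 0.006 m and z of rosette2 in the frame of nest0 below 0.003 m) or (horizontal distance between rosette2 and nest1 below 0.006 m and z of rosette2 in the frame of nest1 below 0.003 m) or (horizontal distance between rosette2 and nest2 below 0.006 m and z of rosette2 in the frame of nest2 below 0.003 m) or (horizontal distance between rosette2 and nest3 below 0.006 m and z of rosette2 in the frame of nest3 below 0.003 m) or (horizontal distance between rosette2 and nest4 below 0.006 m and z of rosette2 in the frame of nest4 below 0.003 m) or (horizontal distance between rosette2 and nest5 below 0.006 m and z of rosette2 in the frame of nest5 below 0.003 m)) and ((horizontal distance between rosette3 and nest0 below 0.006 m and z of rosette3 in the frame of nest0 below 0.003 m) or (horizontal distance between rosette3 and nest1 below 0.006 m and z of rosette3 in the frame of nest1 below 0.003 m) or (horizontal distance between rosette3 and nest2 below 0.006 m and z of rosette3 in the frame of nest2 below 0.003 m) or (horizontal distance between rosette3 and nest3 below 0.006 m and z of rosette3 in the frame of nest3 below 0.003 m) or (horizontal distance between rosette3 and nest4 below 0.006 m and z of rosette3 in the frame of nest4 below 0.003 m) or (horizontal distance between rosette3 and nest5 below 0.006 m and z of rosette3 in the frame of nest5 below 0.003 m)) and (value of joint dial between 3.08159 and 3.20159 rad or value of joint dial between -3.20159 and -3.08159 rad) and velocity of joint dial between -0.05 and 0.05 rad/s and ((horizontal distance between lid_a and tin_a below 0.009 m and z of lid_a in the frame of tin_a between 0.04 and 0.049 m and angle between lid_a's own z axis and vertical below 0.05 rad) or (horizontal distance between lid_b and tin_a below 0.009 m and z of lid_b in the frame of tin_a between 0.04 and 0.049 m and angle between lid_b's own z axis and vertical below 0.05 rad) or (horizontal distance between lid_c and tin_a below 0.009 m and z of lid_c in the frame of tin_a between 0.04 and 0.049 m and angle between lid_c's own z axis and vertical below 0.05 rad) or (horizontal distance between lid_d and tin_a below 0.009 m and z of lid_d in the frame of tin_a between 0.04 and 0.049 m and angle between lid_d's own z axis and vertical below 0.05 rad)) and ((horizontal distance between lid_a and tin_b below 0.009 m and z of lid_a in the frame of tin_b between 0.04 and 0.049 m and angle between lid_a's own z axis and vertical below 0.05 rad) or (horizontal distance between lid_b and tin_b below 0.009 m and z of lid_b in the frame of tin_b between 0.04 and 0.049 m and angle between lid_b's own z axis and vertical below 0.05 rad) or (horizontal distance between lid_c and tin_b below 0.009 m and z of lid_c in the frame of tin_b between 0.04 and 0.049 m and angle between lid_c's own z axis and vertical below 0.05 rad) or (horizontal distance between lid_d and tin_b below 0.009 m and z of lid_d in the frame of tin_b between 0.04 and 0.049 m and angle between lid_d's own z axis and vertical below 0.05 rad)) and ((horizontal distance between lid_a and tin_c below 0.009 m and z of lid_a in the frame of tin_c between 0.04 and 0.049 m and angle between lid_a's own z axis and vertical below 0.05 rad) or (horizontal distance between lid_b and tin_c below 0.009 m and z of lid_b in the frame of tin_c between 0.04 and 0.049 m and angle between lid_b's own z axis and vertical below 0.05 rad) or (horizontal distance between lid_c and tin_c below 0.009 m and z of lid_c in the frame of tin_c between 0.04 and 0.049 m and angle between lid_c's own z axis and vertical below 0.05 rad) or (horizontal distance between lid_d and tin_c below 0.009 m and z of lid_d in the frame of tin_c between 0.04 and 0.049 m and angle between lid_d's own z axis and vertical below 0.05 rad)) and ((horizontal distance between lid_a and tin_d below 0.009 m and z of lid_a in the frame of tin_d between 0.04 and 0.049 m and angle between lid_a's own z axis and vertical below 0.05 rad) or (horizontal distance between lid_b and tin_d below 0.009 m and z of lid_b in the frame of tin_d between 0.04 and 0.049 m and angle between lid_b's own z axis and vertical below 0.05 rad) or (horizontal distance between lid_c and tin_d below 0.009 m and z of lid_c in the frame of tin_d between 0.04 and 0.049 m and angle between lid_c's own z axis and vertical below 0.05 rad) or (horizontal distance between lid_d and tin_d below 0.009 m and z of lid_d in the frame of tin_d between 0.04 and 0.049 m and angle between lid_d's own z axis and vertical below 0.05 rad)) and horizontal distance between offcut and tin_b below 0.07 m and z of offcut in the frame of tin_b below 0.03 m and horizontal distance between collar and tin_c below 0.07 m and z of collar in the frame of tin_c below 0.03 m); the robot touches nothing.
It fails at once if the hammer is shifted by more than 40 mm (distance of hammer from where it was at the start of the episode above 0.04 m).
It fails at once if the brush is shifted by more than 40 mm (distance of brush from where it was at the start of the episode above 0.04 m).
It fails at once if the tongs is shifted by more than 40 mm (distance of tongs from where it was at the start of the episode above 0.04 m).
Of rosette1, rosette2, rosette3 only 2 to 3 are there at a start; the rules pass over those that are not, and their reading is None.
At some moment in a run one of rosette1, rosette2, rosette3, lid_a, lid_b, lid_c, lid_d may be knocked a few centimetres aside while the robot is not near it.
Once in a run the grip may slacken for a moment while it holds something.
It also fails if it takes over 208 s, if anything falls off the work surface, if the arm or the gripper's body presses on something with over 40 N, if the wrist force passes 120 N, or if a joint passes its speed limit or range.

## Robot

A 6-joint arm with a two-finger parallel gripper is mounted at the origin on the work surface. World frame = base frame: x ahead of the robot, y to its left, z up, the work surface at z = 0. Lengths are in mm, angles in degrees, forces in N, time in s.
With the tool pointing down it reaches from about 275 to 725 mm from the base axis. Payload 5.6 kg.
Tool frame: the origin (TCP) lies on the centre line of the jaws, within the pads' length; the fingertips stand 8 mm ahead of it and the grasp point (between the pads) lies 11 mm behind it; z points along the fingers, y is the direction in which the jaws open and shut (so a half turn about z gives the same grasp; the last joint's range is limited). The gripper opens to 85 mm and grips with 20 to 120 N. Pads are 22 mm wide; open, the fingers measure 114 mm over their backs; the gripper's body (76 mm by 85 mm) begins 54 mm behind the grasp point. The pads swing forward as they close: fully open they stand 13 mm farther back than shut.
Start: joints at [-52.563, 14.616, 6.199, 0, -81.583, -16.306], TCP at [198.292, -513.004, 206.983] pointing down, gripper open.
Joint ranges: [-168.99, 168.99], [-69.2, 112.95], [-62.41, 85.93], [-164.36, 98.24], [-168.68, -3.75], [-174.98, 174.98]. Speed limits (degrees/s): [147.25, 147.25, 180, 180, 180, 180].

## Interface

Orientations are given as a 3x3 rotation matrix whose columns are the frame's x, y, z axes.
In Python, from cell import env gives the robot as it stands.
- The arm moves only by the tool send_rows, never from a script. Its argument "moves" is text: rows parted by semicolons, each of 7 numbers parted by spaces: the shift along the world's x, y, z in m, then the turn, a rotation vector about the world's x, y, z in rad, then the finger opening in m, from 0 to 0.0854. In form: dx dy dz rx ry rz grip; .... A call has 1 to 10 rows; each row shifts and turns the pose as measured when the row begins; what a row does not reach is not made up. A row lasts 1/10 s, in which the tool goes at most 50 mm and 8.59 degrees, less where a joint would pass 70% of its speed; a pose out of reach is approached as far as the arm can. A call with a gripper value outside its range is refused whole. The fingers move at their own pace and stop on an object; "force" is the grip in N (left out, the last holds). Time passes only in rows, so rows that do not move let the fingers close. It gives the time, the measured TCP pose, the force and the opening at its end, in the units of the state.
- env.get_state(): the state, without advancing time (a new reading comes with each control period).
- env.snapshot(name): name is "scene" or "top" or "wrist"; returns a dict with "img" (420x560x3 uint8, blue, green, red), "z_map" (420x560 float32, mm along the optical axis (not along the pixel's ray), 0 where there is no reading), "fx", "fy", "cx", "cy" (pixels), "position" and "rotation" of the camera in the world; the wrist camera has in their place "tool_from_camera" (4x4, takes a point from camera to tool coordinates, whose origin is the TCP and whose axes are the flange's). Camera axes: x right, y down, z forward; pixel columns grow to the right and rows downward; lengths in mm; the calibration is good to about 2 mm. A picture is of the moment at which its call begins: read the wrist's pose just before it.
- env.finish_job(): hands the job in, once; it reports no verdict.
The state is a dict: "clock": time; "qpos": joint angles; "dq": joint speeds; "tau": joint torques, N m; "tcp_pos": TCP position; "eef_rot": TCP orientation; "wrist_force": force on the tool from outside, world axes, zero at the start; "ft_torque": the same for the moment, N m; "finger_gap": finger opening in mm.
Only numpy, scipy, OpenCV 4.12 (cv2) and the standard library are available. Lean on these libraries where they do the work, as an engineer would, in place of code of your own. Each camera call takes 0.05 s, during which the arm holds its last target.

## Working session

There is one attempt and no reset: what is moved stays moved. The work goes in short steps, Python scripts to look and compute and a tool call to move; the robot and the scene stay as the last step left them, time stands still between calls to the robot, and variables do not carry over. Pictures are saved under pics/ and viewed, and the job is handed in when it is done.

Besides the shell and the picture viewer there is one more tool, called after ">>>" as name(argument=value, ...) on one line, values as JSON. send_rows: Moves the arm, as the interface text tells. Its arguments: {"type":"object","properties":{"moves":{"type":"string"},"force":{"type":"number"}},"required":["moves"]}

```bash
ls; mkdir -p pics; python3 - <<'E'
from cell import env
import cv2,numpy as np
s=env.get_state(); print({k:np.round(v,3).tolist() for k,v in s.items()})
for n in ["scene","top"]:
    r=env.snapshot(n); cv2.imwrite(f"pics/{n}0.png",r["img"]); print(n,r["fx"],r["cx"],r["cy"],r["position"],np.round(r["rotation"],3).tolist())
    np.savez(f"{n}0.npz",**r)
r=env.snapshot("wrist");print(np.round(r["tool_from_camera"],3).tolist())
E
```

```text
pics
{'clock': 0.0, 'qpos': [-52.565, 14.652, 6.129, -0.026, -81.585, -16.305], 'dq': [0.023, 0.022, -0.065, 0.003, 0.044, 0.094], 'tau': [0.001, -38.663, 23.793, 5.365, -0.006, 0.0], 'tcp_pos': [198.087, -512.485, 206.093], 'eef_rot': [[-0.933, -0.36, -0.001], [-0.36, 0.933, 0.002], [0.0, 0.002, -1.0]], 'wrist_force': [-0.509, 0.07, 0.669], 'ft_torque': [0.015, -0.071, 0.028], 'finger_gap': 85.442}
scene 524.9782782827045 288.08692760891915 209.64571911760248 [1180.01753794 -941.08236155 1323.92521035] [[0.78, 0.475, -0.408], [0.626, -0.586, 0.515], [0.006, -0.657, -0.754]]
top 533.5413455357664 284.65114708762485 214.69053728766704 [ 280.9539646   -63.95072399 1633.78769658] [[0.007, -0.989, 0.148], [-1.0, -0.011, -0.025], [0.026, -0.148, -0.989]]
[[0.001, -0.946, -0.324, 82.564], [1.0, 0.001, 0.0, -0.596], [-0.0, -0.324, 0.946, -165.612], [0.0, 0.0, 0.0, 1.0]]
```

View pics/top0.png

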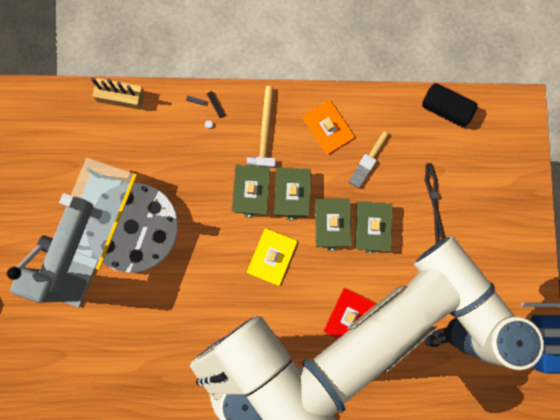

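View pics/scene0.png

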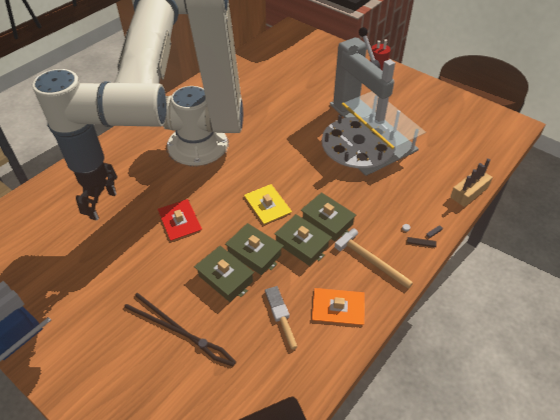

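```bash
cat > h.py <<'E'
import numpy as np,cv2
def cloud(r):
    z=r["z_map"].astype(float); v,u=np.mgrid[:z.shape[0],:z.shape[1]]
    P=np.stack([(u-r["cx"])/r["fx"]*z,(v-r["cy"])/r["fy"]*z,z],-1)
    if "rotation" in r: W=P@np.array(r["rotation"]).T+np.array(r["position"])
    else:
        T=r["T"]; W=P@T[:3,:3].T+T[:3,3]
    W[z<=0]=np.nan
    return W
def snap(env,n,name=None):
    s=env.get_state(); r=dict(env.snapshot(n))
    if n=="wrist":
        T=np.eye(4);T[:3,:3]=s["eef_rot"];T[:3,3]=s["tcp_pos"]
        r["T"]=T@np.array(r["tool_from_camera"])
    if name: cv2.imwrite(f"pics/{name}.png",r["img"])
    return r
def project(r,W):
    if "rotation" in r: R=np.array(r["rotation"]);p=np.array(r["position"])
    else: R=r["T"][:3,:3];p=r["T"][:3,3]
    c=(np.atleast_2d(W)-p)@R
    return np.c_[c[:,0]/c[:,2]*r["fx"]+r["cx"],c[:,1]/c[:,2]*r["fy"]+r["cy"]]
def lids(r,zr=(40,60)):
    W=cloud(r);hsv=cv2.cvtColor(r["img"],cv2.COLOR_BGR2HSV)
    m=(hsv[...,0]>30)&(hsv[...,0]<75)&(hsv[...,1]>50)&(W[...,2]>zr[0])&(W[...,2]<zr[1])
    n,l,st,c=cv2.connectedComponentsWithStats(m.astype(np.uint8))
    out=[]
    for i in range(1,n):
        if st[i,4]<300: continue
        p=W[l==i]; b=cv2.minAreaRect(p[:,:2].astype(np.float32)); out.append((b,np.median(p[:,2]),st[i,4]))
    return out
E
cat > t.py <<'E'
import numpy as np
from h import *
for n in ["top","scene"]:
    r=dict(np.load(n+"0.npz")); W=cloud(r)
    print(n,"bench z",np.nanmedian(W[330:345,200:220,2]) if n=="top" else "")
    for b,z,a in lids(r): print(np.round(b[0],1),np.round(b[1],1),round(b[2],1),round(z,1),a)
    # knobs
    hsv=cv2.cvtColor(r["img"],cv2.COLOR_BGR2HSV)
    m=(W[...,2]>65)&(W[...,2]<90)&(W[...,0]>250)
    k,l,st,c=cv2.connectedComponentsWithStats(m.astype(np.uint8))
    for i in range(1,k):
        if 20<st[i,4]<400:
            p=W[l==i];b=cv2.minAreaRect(p[:,:2].astype(np.float32));print(" blob",np.round(c[i]),np.round(b[0],1),np.round(b[1],1),round(b[2],1),st[i,4],np.round(np.median(p[:,2]),1))
r=dict(np.load("top0.npz"));W=cloud(r)
cv2.imwrite("pics/dial0.png",cv2.resize(r["img"][140:320,0:240],None,fx=3,fy=3))
m=(abs(W[...,2]-48)<5)&(W[...,1]>150)&(W[...,1]<500)
v,u=np.where(m);print(len(u),u.min(),u.max(),v.min(),v.max())
E
python3 t.py
```

```text
top bench z 0.756683272681471
[595.6  -0.6] [100.7 146. ] 86.8 50.1 1313
[ 589.6 -125.6] [102.9 143.3] 88.3 50.0 1320
[ 496.1 -247.1] [144.  104.8] 0.7 50.5 1308
[ 486.7 -370.5] [105.8 142.6] 86.4 50.2 1359
 blob [250. 187.] [ 5.957e+02 -3.000e-01] [21.  29.7] 89.9 75 77.2
 blob [292. 189.] [ 589.8 -125.5] [29.3 21. ] 0.5 77 77.3
 blob [144. 188.] [588.2 314.5] [14.2  9.8] 89.2 22 81.2
 blob [169. 218.] [500.8 237. ] [11.7 11.4] 63.3 21 80.6
 blob [333. 221.] [ 497.5 -247.2] [29.9 22.2] 0.1 84 77.8
 blob [375. 225.] [ 487.2 -370. ] [22.8 29. ] 83.4 84 78.0
 blob [155. 256.] [388.7 273.4] [11.  12.6] 0.9 23 81.4
 blob [114. 263.] [366.9 389.8] [14.1 11.4] 88.6 27 80.8
 blob [ 77. 289.] [291.2 493.1] [17.3 68.6] 83.8 78 78.0
 blob [533. 304.] [ 258.7 -830. ] [11.5 78.8] 0.2 64 86.7
scene bench z 
[ 5.998e+02 -5.000e-01] [103.4 139.3] 87.7 50.9 618
[ 593.2 -123.9] [107.6 139.2] 89.4 51.0 763
[ 501.2 -247.5] [144.2 104.6] 2.4 51.2 767
[ 492.2 -369.9] [104.  139.8] 87.6 51.1 845
 blob [555.   1.] [ 664.6 1776.7] [52.7 32. ] 16.2 30 71.4
 blob [382.  56.] [274.3 840.2] [70.9 27.3] 54.7 67 76.8
 blob [347.  96.] [316.5 509.8] [102.5  65.4] 31.3 129 77.4
 blob [347. 154.] [501.8 237.6] [10.6 14.1] 54.4 21 77.8
 blob [475. 177.] [900.9 416.5] [115.1  12.2] 78.3 91 77.2
 blob [329. 207.] [ 5.988e+02 -5.000e-01] [25.9 27.5] 83.0 75 77.1
 blob [303. 231.] [ 593.8 -125.3] [23.5 33.2] 83.1 80 76.9
 blob [254. 240.] [ 500.7 -247.2] [28.4 24.8] 13.3 81 76.6
 blob [223. 265.] [ 490.5 -370.6] [25.3 32.6] 86.1 86 77.4
 blob [ 33. 333.] [ 261.8 -842.8] [ 14.  107.5] 0.2 98 88.3
 blob [  7. 354.] [ 262.7 -919.1] [ 8.5 38.1] 6.2 31 88.3
4016 77 177 78 299
```

```bash
python3 - <<'E'
import numpy as np
from h import *
r=dict(np.load("scene0.npz"));cv2.imwrite("pics/sd.png",cv2.resize(r["img"][20:180,300:480],None,fx=4,fy=3.7))
E
```

```text
(no output)
```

View pics/dial0.png

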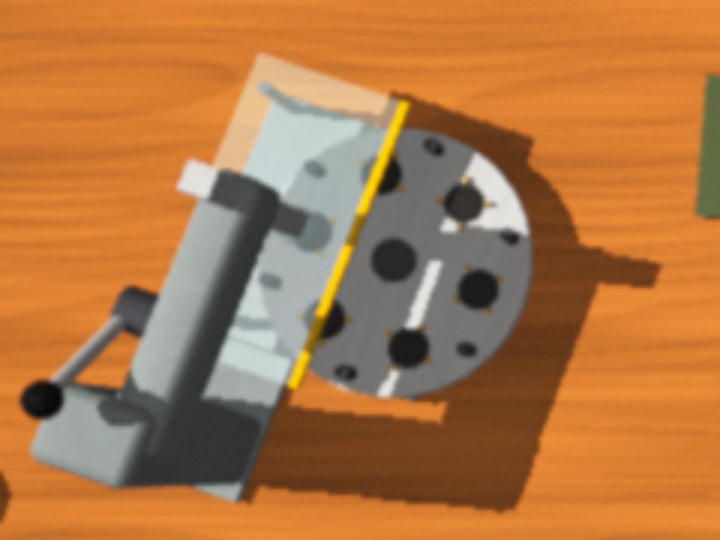

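View pics/sd.png

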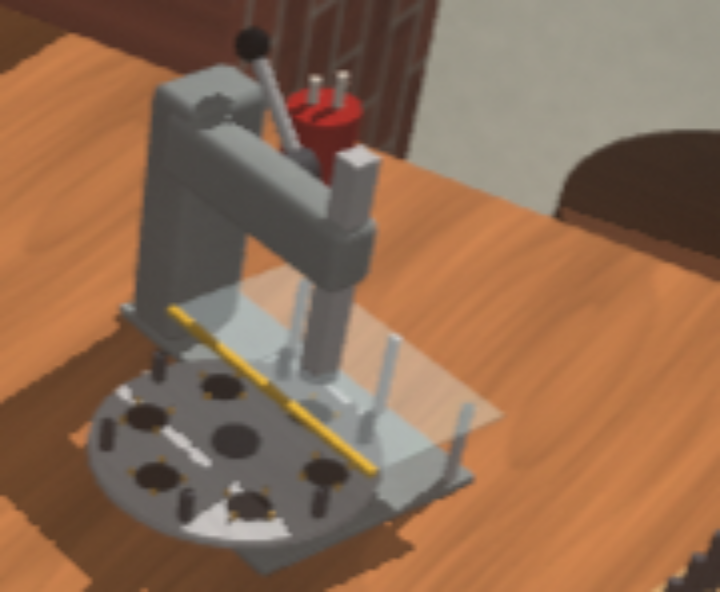

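>>> send_rows(moves="0.04 0.02 0 0 0 -0.053 0.06; 0.04 0.02 0 0 0 -0.053 0.06; 0.04 0.02 0 0 0 -0.053 0.06; 0.04 0.02 0 0 0 -0.053 0.06; 0.04 0.02 0 0 0 -0.053 0.06; 0.04 0.02 0 0 0 -0.053 0.06; 0.04 0.02 0 0 0 -0.053 0.06; 0.01 0 0 0 0 0 0.06", force=40)

```text
clock: 0.95
tcp_pos: [494.9, -364.9, 203.1]
eef_rot: [[-1.0, 0.024, -0.004], [0.024, 1.0, 0.006], [0.004, 0.006, -1.0]]
wrist_force: [0.8, -0.3, -0.1]
finger_gap: 60.2
```

```bash
cat > w.py <<'E'
import sys
from cell import env
from h import *
r=snap(env,"wrist",sys.argv[1]); s=env.get_state()
print(np.round(s["clock"],2),np.round(s["tcp_pos"],1),np.round(s["eef_rot"],3).tolist(),round(s["finger_gap"],1),np.round(s["wrist_force"],1))
import pickle;pickle.dump(r,open("w.pkl","wb"))
W=cloud(r)
m=(W[...,2]>72)&(W[...,2]<84)
k,l,st,c=cv2.connectedComponentsWithStats(m.astype(np.uint8))
for i in range(1,k):
    if st[i,4]>100:
        p=W[l==i];b=cv2.minAreaRect(p[:,:2].astype(np.float32));print(" blob78",np.round(c[i]),np.round(b[0],1),np.round(b[1],1),round(b[2],1),st[i,4],np.round(np.median(p[:,2]),1))
for b,z,a in lids(r): print("plate",np.round(b[0],1),np.round(b[1],1),round(b[2],1),round(z,1),a)
E
python3 w.py w1
```

```text
1.0 [ 494.7 -365.8  202.8] [[-1.0, 0.023, -0.005], [0.023, 1.0, 0.006], [0.005, 0.006, -1.0]] 59.9 [ 1.1  0.1 -1.3]
 blob78 [277. 180.] [ 490.5 -369.9] [21.5 30.4] 86.2 777 76.4
 blob78 [413. 187.] [ 499.4 -246.5] [29.5 21.8] 0.3 785 76.3
 blob78 [527. 275.] [ 592.8 -124.6] [22.4 29.8] 87.5 646 76.2
plate [ 489.8 -370.4] [104.3 144.8] 86.6 48.6 13422
plate [ 500. -246.] [145.8 106.4] 1.0 48.6 13133
plate [ 592.6 -124.2] [106.7 146. ] 89.0 48.6 9441
```

View pics/w1.png

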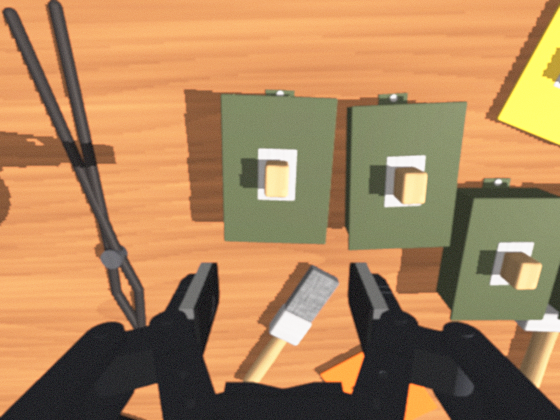

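>>> send_rows(moves="-0.004 -0.004 -0.04 0 0 -0.04 0.05; 0 0 -0.04 0 0 0 0.05; 0 0 -0.04 0 0 0 0.05; 0 0 -0.02 0 0 0 0.05; 0 0 0 0 0 0 0.05")

```text
clock: 1.5
tcp_pos: [488.2, -371.2, 58.5]
eef_rot: [[-0.998, 0.064, -0.004], [0.064, 0.998, 0.005], [0.004, 0.004, -1.0]]
wrist_force: [-1.0, -0.5, -0.0]
finger_gap: 49.6
```

>>> send_rows(moves="0 0 0.004 0 0 0 0.05; 0.001 0.001 0 0 0 0 0.0; 0 0 0 0 0 0 0.0; 0 0 0 0 0 0 0.0; 0 0 0 0 0 0 0.0; 0 0 0 0 0 0 0.0")

```text
clock: 2.1
tcp_pos: [491.2, -373.1, 69.5]
eef_rot: [[-0.998, 0.064, 0.004], [0.064, 0.998, -0.001], [-0.004, -0.0, -1.0]]
wrist_force: [0.0, -0.7, 0.4]
finger_gap: -0.1
```

>>> send_rows(moves="0 0 0.02 0 0 0 0.0; 0 0 0.04 0 0 0 0.0; 0 0 0.04 0 0 0 0.0; 0 0 0.04 0 0 0 0.0; 0 0 0.03 0 0 0 0.0; 0 0 0 0 0 0 0")

```text
clock: 2.7
tcp_pos: [488.6, -371.7, 245.6]
eef_rot: [[-0.998, 0.064, 0.002], [0.064, 0.998, 0.0], [-0.002, 0.0, -1.0]]
wrist_force: [0.6, -0.7, -0.4]
finger_gap: 0.1
```

```bash
python3 w.py w2; python3 - <<'E'
from cell import env
from h import *
r=snap(env,"scene","s2")
E
```

```text
2.75 [ 488.2 -371.1  243.5] [[-0.998, 0.064, -0.0], [0.064, 0.998, 0.002], [0.001, 0.002, -1.0]] -0.2 [-0.2 -0.3 -1.1]
 blob78 [285. 175.] [ 490.4 -369.8] [20.7 29.6] 86.0 594 76.4
 blob78 [406. 176.] [ 499.9 -246. ] [30.  22.6] 1.6 626 76.3
 blob78 [512. 251.] [ 593.1 -124.7] [23.2 30.5] 88.5 528 76.3
plate [ 499.8 -246. ] [145.3 106.4] 1.1 48.6 10551
plate [ 489.7 -370.4] [104.1 143.9] 86.5 48.6 10513
plate [ 592.7 -123.8] [107.6 145.5] 88.6 48.6 8449
plate [632.6 -49.1] [67.1 14.9] 3.6 48.2 384
```

View pics/s2.png

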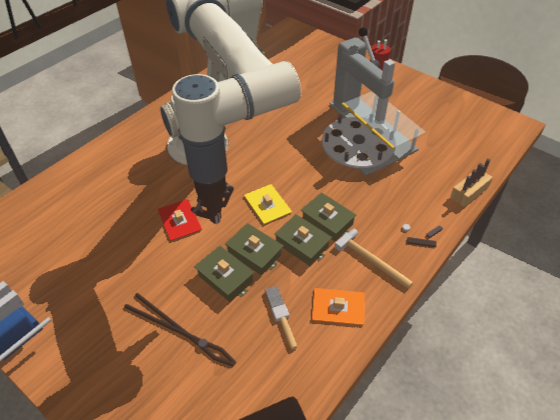

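View pics/w2.png

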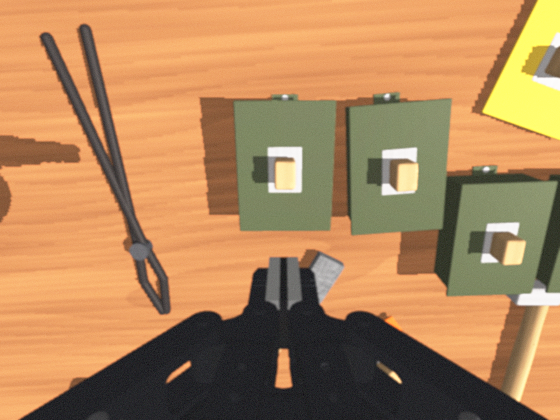

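```bash
python3 - <<'E'
from cell import env
from h import *
r=snap(env,"scene","s3"); print(env.get_state()["clock"])
print(project(r,[[488,-371,235],[488,-371,243],[488,-371,78]]))
cv2.imwrite("pics/s3c.png",cv2.resize(r["img"][100:300,130:330],None,fx=3,fy=3))
E
```

```text
2.85
[[217.09382747 229.29826088]
 [216.80296123 227.40076268]
 [222.33327973 263.47841013]]
```

View pics/s3c.png

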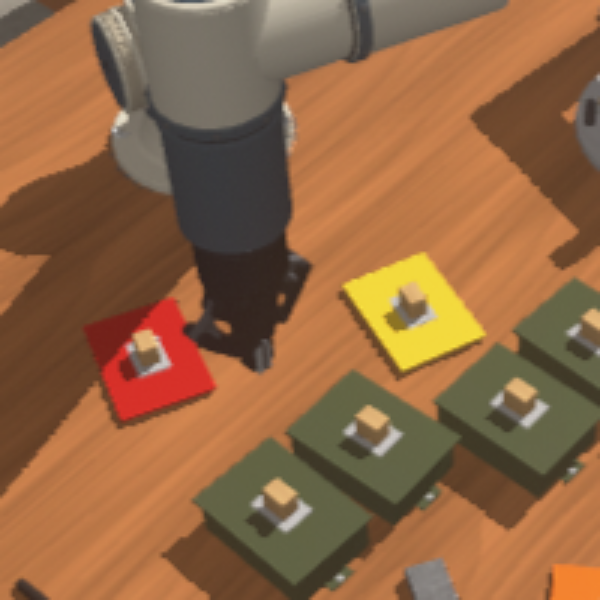

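```bash
python3 - <<'E'
from h import *
import pickle
r=pickle.load(open("w.pkl","rb"))
z=r["z_map"].astype(float); v,u=np.mgrid[:420,:560]
P=np.stack([(u-r["cx"])/r["fx"]*z,(v-r["cy"])/r["fy"]*z,z],-1)
T=np.array(r["tool_from_camera"]);Q=P@T[:3,:3].T+T[:3,3]
for vv in range(250,330,6): print(vv,[np.round(Q[vv,uu]).tolist() for uu in (262,275,292,308)])
cv2.imwrite("pics/w2c.png",cv2.resize(r["img"][230:400,180:400],None,fx=3,fy=3))
E
```

```text
250 [[-124.0, -29.0, 248.0], [-124.0, -11.0, 247.0], [-124.0, 12.0, 247.0], [-124.0, 34.0, 248.0]]
256 [[-133.0, -29.0, 247.0], [-133.0, -11.0, 247.0], [-133.0, 12.0, 247.0], [-133.0, 34.0, 247.0]]
262 [[-142.0, -29.0, 246.0], [10.0, -4.0, -33.0], [10.0, 4.0, -33.0], [-143.0, 34.0, 249.0]]
268 [[6.0, -10.0, -30.0], [10.0, -3.0, -37.0], [9.0, 4.0, -36.0], [5.0, 11.0, -29.0]]
274 [[6.0, -9.0, -36.0], [9.0, -3.0, -41.0], [10.0, 4.0, -43.0], [6.0, 11.0, -36.0]]
280 [[5.0, -9.0, -39.0], [10.0, -3.0, -48.0], [10.0, 4.0, -47.0], [5.0, 11.0, -40.0]]
286 [[5.0, -9.0, -45.0], [10.0, -3.0, -51.0], [10.0, 3.0, -52.0], [6.0, 10.0, -45.0]]
292 [[5.0, -8.0, -49.0], [10.0, -3.0, -56.0], [10.0, 3.0, -55.0], [6.0, 10.0, -50.0]]
298 [[6.0, -8.0, -53.0], [10.0, -3.0, -60.0], [9.0, 3.0, -58.0], [5.0, 10.0, -53.0]]
304 [[12.0, -7.0, -66.0], [8.0, -3.0, -61.0], [9.0, 3.0, -61.0], [12.0, 9.0, -66.0]]
310 [[13.0, -7.0, -71.0], [11.0, -3.0, -68.0], [11.0, 3.0, -68.0], [13.0, 8.0, -70.0]]
316 [[11.0, -7.0, -71.0], [10.0, -3.0, -70.0], [11.0, 3.0, -71.0], [10.0, 8.0, -71.0]]
322 [[10.0, -7.0, -74.0], [10.0, -3.0, -73.0], [11.0, 3.0, -74.0], [11.0, 8.0, -74.0]]
328 [[12.0, -7.0, -78.0], [9.0, -3.0, -75.0], [10.0, 3.0, -76.0], [10.0, 8.0, -77.0]]
```

View pics/w2c.png

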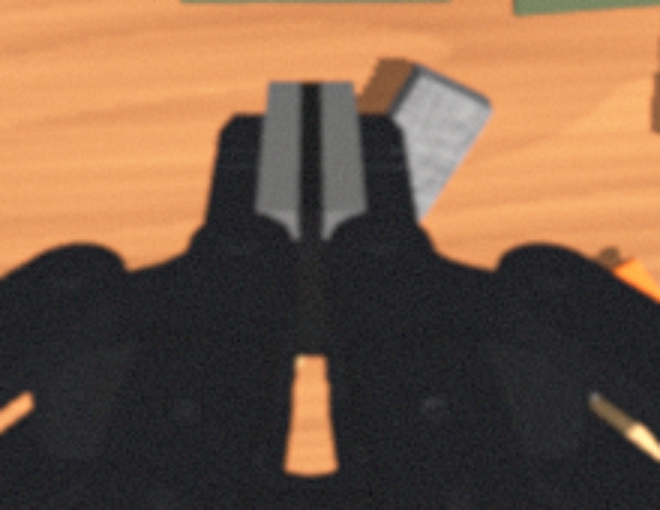

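>>> send_rows(moves="0.001 0 -0.04 0 0 0 0.045; 0.001 0 -0.04 0 0 0 0.045; 0.001 0 -0.04 0 0 0 0.045; 0 0 -0.04 0 0 0 0.045; 0 0 -0.03 0 0 0 0.045; 0 0 -0.01 0 0 0 0.045; 0 0 0 0 0 0 0.045")

```text
clock: 3.55
tcp_pos: [482.8, -366.2, 24.0]
eef_rot: [[-0.998, 0.065, -0.019], [0.064, 0.998, 0.013], [0.02, 0.012, -1.0]]
wrist_force: [1.4, 0.3, 1.7]
finger_gap: 44.8
```

```bash
python3 w.py w3
```

```text
3.6 [ 483.3 -366.4   25. ] [[-0.998, 0.065, -0.018], [0.064, 0.998, 0.012], [0.018, 0.011, -1.0]] 45.2 [ 0.1  0.2 -0.8]
 blob78 [215. 301.] [ 481.5 -390.6] [22.8 13.9] 33.3 778 77.8
 blob78 [352. 300.] [ 484.6 -342.7] [14. 23.] 49.2 782 78.0
 blob78 [276. 318.] [ 490.  -370.2] [22.  30.4] 86.2 3493 76.4
 blob78 [553. 326.] [ 499.8 -256.2] [30.4  5. ] 5.7 785 74.7
plate [ 485. -370.] [105.  135.1] 86.9 48.7 36897
plate [ 501.5 -266.3] [156.1  67.7] 9.9 48.7 22831
```

View pics/w3.png

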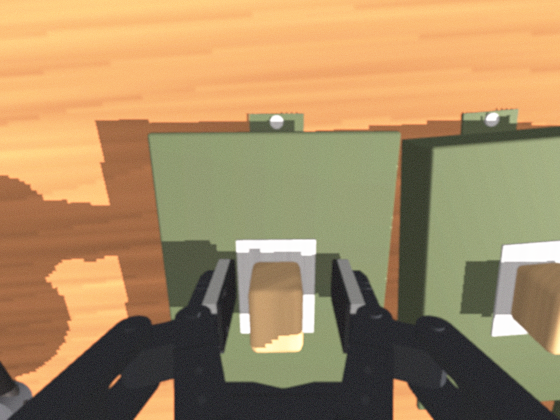

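>>> send_rows(moves="0.007 -0.004 -0.004 -0.012 -0.018 0 0.045; 0 0 0 0 0 0 0.045; 0 0 0 0 0 0 0.0; 0 0 0 0 0 0 0.0; 0 0 0 0 0 0 0; 0 0 0 0 0 0 0.0; 0 0 0 0 0 0 0")

```text
clock: 4.3
tcp_pos: [493.4, -372.4, 29.6]
eef_rot: [[-0.998, 0.064, 0.009], [0.063, 0.998, -0.005], [-0.009, -0.005, -1.0]]
wrist_force: [-0.0, 0.5, -2.1]
finger_gap: 21.2
```

>>> send_rows(moves="0 0 0.03 0 0 0 0; 0 0 0.04 0 0 0 0; 0 0 0.04 0 0 0 0; -0.04 0 0.01 0 0 0 0; -0.045 0 0 0 0 0 0; -0.045 0 0 0 0 0 0; -0.04 0 0 0 0 0 0; 0 0 0 0 0 0 0")

```text
clock: 5.1
tcp_pos: [316.1, -370.1, 150.2]
eef_rot: [[-0.998, 0.062, 0.003], [0.062, 0.998, -0.003], [-0.003, -0.002, -1.0]]
wrist_force: [1.8, -1.1, -1.1]
finger_gap: 21.4
```

```bash
cat > st.py <<'E'
import sys
from cell import env
from h import *
r=snap(env,"scene",sys.argv[1]+"s");t=snap(env,"top",sys.argv[1]+"t")
x=[int(v) for v in sys.argv[2:6]] or [0,420,0,560]
a=r["img"][x[0]:x[1],x[2]:x[3]];f=min(600/a.shape[0],800/a.shape[1]);cv2.imwrite(f"pics/{sys.argv[1]}sc.png",cv2.resize(a,None,fx=f,fy=f))
a=t["img"][140:260,220:410];f=4;cv2.imwrite(f"pics/{sys.argv[1]}tc.png",cv2.resize(a,None,fx=f,fy=f))
s=env.get_state();print(np.round(s["clock"],2),np.round(s["tcp_pos"],1),round(s["finger_gap"],1))
E
python3 st.py d1 170 320 150 350
```

```text
5.2 [ 319.4 -370.8  150.1] 21.4
```

View pics/d1sc.png

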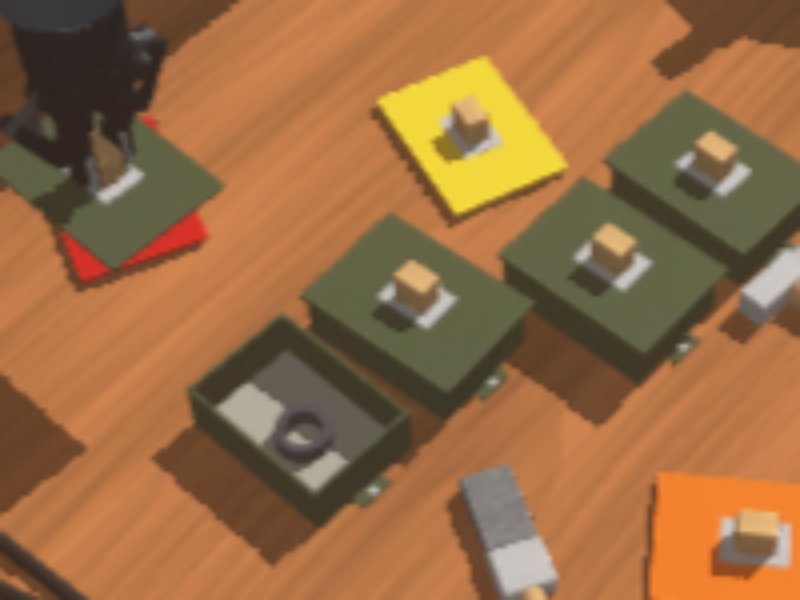

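```bash
cat > rim.py <<'E'
import sys
from cell import env
from h import *
x0,y0=float(sys.argv[1]),float(sys.argv[2])
for n in ["top","scene"]:
    r=snap(env,n);W=cloud(r);hsv=cv2.cvtColor(r["img"],cv2.COLOR_BGR2HSV)
    m=(W[...,2]>41)&(W[...,2]<56)&(abs(W[...,0]-x0)<85)&(abs(W[...,1]-y0)<60)
    p=W[m][:,:2].astype(np.float32);b=cv2.minAreaRect(p);print(n,np.round(b[0],1),np.round(b[1],1),round(b[2],1),len(p))
s=env.get_state();print(np.round(s["clock"],2),np.round(s["tcp_pos"],1),np.round(s["eef_rot"],3).tolist(),round(s["finger_gap"],1))
E
python3 rim.py 490 -370
```

```text
top [ 515.9 -372.4] [97.1 82.9] 86.8 88
scene [ 490.3 -369.5] [100.  143.4] 87.2 258
5.3 [ 320.8 -370.8  149.7] [[-0.998, 0.06, 0.004], [0.06, 0.998, -0.003], [-0.004, -0.003, -1.0]] 21.2
```

>>> send_rows(moves="0.045 0 0 0 0 0 0; 0.045 0 0 0 0 0 0; 0.045 0 0 0 0 0 0; 0.025 0 0 0 0 0 0; 0.002 0 0 0 0 0 0; 0 0 0 0 0 0 0")

```text
clock: 5.9
tcp_pos: [494.1, -368.4, 145.0]
eef_rot: [[-0.998, 0.055, -0.0], [0.055, 0.998, -0.001], [0.0, -0.001, -1.0]]
wrist_force: [-0.9, -0.3, -1.7]
finger_gap: 21.4
```

>>> send_rows(moves="-0.002 -0.003 -0.04 0 0 0.008 0; 0 0 -0.04 0 0 0 0; 0 0 -0.02 0 0 0 0; 0 0 0 0 0 0 0")

```text
clock: 6.3
tcp_pos: [491.1, -371.4, 42.5]
eef_rot: [[-0.999, 0.047, 0.001], [0.047, 0.999, -0.003], [-0.001, -0.002, -1.0]]
wrist_force: [-0.2, 0.6, -2.3]
finger_gap: 21.3
```

>>> send_rows(moves="0 0 -0.009 0 0 -0.018 0; 0 0 -0.004 0 0 0 0; 0 0 0 0 0 0 0; 0 0 0 0 0 0 0.045; 0 0 0 0 0 0 0.045; 0 0 0 0 0 0 0.045")

```text
clock: 6.9
tcp_pos: [493.8, -374.1, 35.3]
eef_rot: [[-0.998, 0.066, 0.009], [0.066, 0.998, -0.009], [-0.01, -0.008, -1.0]]
wrist_force: [0.2, -0.5, 0.5]
finger_gap: 45.3
```

>>> send_rows(moves="0 0 0.04 0 0 0 0.045; 0 0 0.045 0 0 0 0.045; 0 0.04 0.03 0 0 -0.02 0.045; 0 0.04 0.03 0 0 0 0.045; 0.005 0.04 0.03 0 0 0.04 0.045; 0 0.002 0 0 0 0.03 0.045")

```text
clock: 7.5
tcp_pos: [497.6, -250.9, 217.7]
eef_rot: [[-1.0, 0.018, 0.014], [0.018, 1.0, -0.009], [-0.014, -0.009, -1.0]]
wrist_force: [-0.5, 0.1, 1.1]
finger_gap: 44.7
```

```bash
python3 w.py w4
```

```text
7.55 [ 496.7 -251.5  215.7] [[-1.0, 0.017, 0.011], [0.017, 1.0, -0.008], [-0.011, -0.008, -1.0]] 44.9 [-0.6 -0.3 -0.2]
 blob78 [155. 172.] [ 489.8 -371.5] [21.8 30.1] 85.5 740 76.4
 blob78 [290. 181.] [ 499.6 -246.2] [21.6 29.4] 89.9 709 76.4
 blob78 [409. 266.] [ 592.7 -124.3] [21.7 29.2] 89.2 566 76.3
 blob78 [531. 269.] [597.2   1.2] [29.9 22.4] 0.2 606 76.2
plate [ 489.5 -371.9] [105.8 144.8] 86.3 48.7 12454
plate [ 500.2 -246.3] [145.9 104.1] 1.2 48.6 12195
plate [ 593.1 -123.9] [106.6 146. ] 88.5 48.6 8687
plate [597.5   0.7] [105.1 145.4] 86.7 48.6 8431
```

View pics/w4.png

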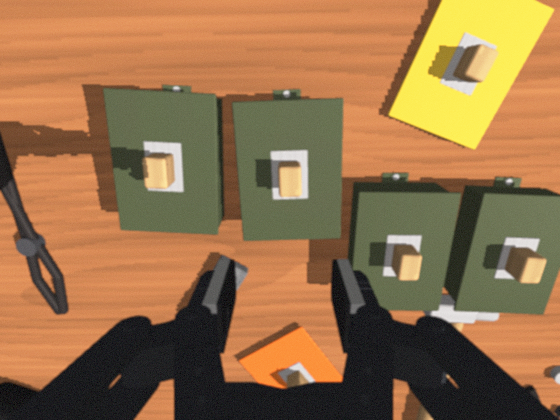

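>>> send_rows(moves="0.003 0.004 -0.04 0.008 0.011 0.03 0.045; 0 0 -0.04 0 0 0 0.045; 0 0 -0.04 0 0 0 0.045; 0 0 -0.035 0 0 0 0.045; 0 0 -0.02 0 0 0 0.045; 0 0 0 0 0 0 0.045")

```text
clock: 8.15
tcp_pos: [497.1, -249.5, 34.2]
eef_rot: [[-1.0, -0.009, 0.002], [-0.009, 1.0, -0.0], [-0.002, -0.0, -1.0]]
wrist_force: [-0.5, -0.4, -0.1]
finger_gap: 44.9
```

>>> send_rows(moves="0.004 0.003 -0.008 0 0 0.01 0.045; 0 0 0 0 0 0 0.0; 0 0 0 0 0 0 0.0; 0 0 0 0 0 0 0; 0 0 0 0 0 0 0.0; 0 0 0 0 0 0 0")

```text
clock: 8.75
tcp_pos: [503.7, -248.0, 29.2]
eef_rot: [[-1.0, -0.019, 0.007], [-0.019, 1.0, -0.002], [-0.007, -0.002, -1.0]]
wrist_force: [-0.2, -0.6, -2.3]
finger_gap: 21.4
```

>>> send_rows(moves="0 0 0.03 0 0 0 0; 0 0 0.04 0 0 0 0; 0 0 0.04 0 0 0 0; -0.04 0 0.01 0 0 0 0; -0.045 0 0 0 0 0 0; -0.045 0 0 0 0 0 0; -0.04 0 0 0 0 0 0; 0 0 0 0 0 0 0")

```text
clock: 9.55
tcp_pos: [327.1, -246.9, 153.9]
eef_rot: [[-1.0, -0.02, 0.009], [-0.02, 1.0, -0.003], [-0.009, -0.003, -1.0]]
wrist_force: [1.5, 0.3, -1.0]
finger_gap: 21.5
```

```bash
python3 st.py d2 170 320 150 350;python3 rim.py 498 -246
```

```text
9.65 [ 330.8 -247.5  154.2] 21.5
top [ 494.9 -247. ] [135.1  97. ] 0.6 119
scene [ 497.5 -245.8] [140.5 101.4] 1.0 249
9.75 [ 332.  -247.6  153.7] [[-1.0, -0.022, 0.009], [-0.022, 1.0, -0.003], [-0.009, -0.004, -1.0]] 21.2
```

View pics/d2sc.png

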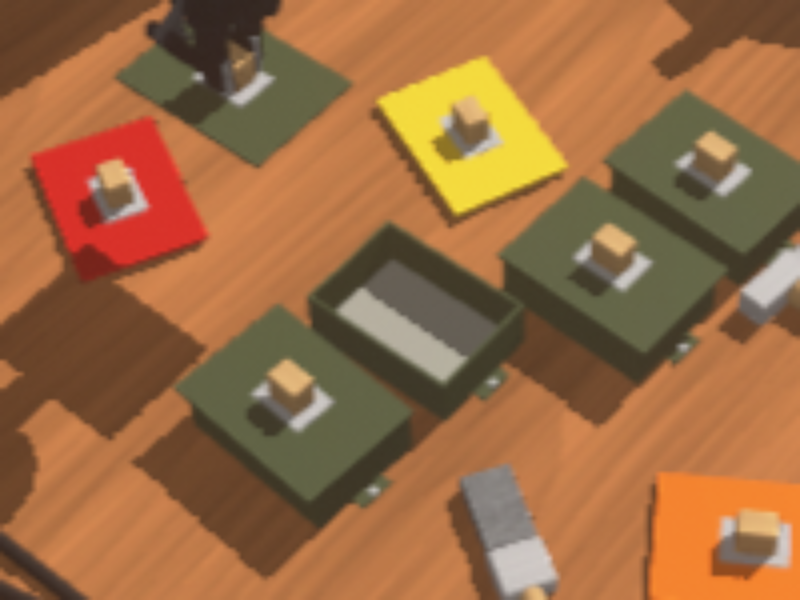

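>>> send_rows(moves="0.045 0 0 0 0 0 0; 0.045 0 0 0 0 0 0; 0.045 0 0 0 0 0 0; 0.025 0 0 0 0 0 0; 0.003 0 0 0 0 0 0; 0 0 0 0 0 0 0")

```text
clock: 10.35
tcp_pos: [505.9, -246.2, 149.2]
eef_rot: [[-1.0, -0.024, 0.005], [-0.024, 1.0, -0.003], [-0.005, -0.003, -1.0]]
wrist_force: [-0.7, 0.2, -1.9]
finger_gap: 21.2
```

>>> send_rows(moves="-0.004 -0.001 -0.04 0 0 0 0; 0 0 -0.04 0 0 0 0; 0 0 -0.025 0 0 0 0; 0 0 0 0 0 0 0")

```text
clock: 10.75
tcp_pos: [500.9, -247.2, 41.8]
eef_rot: [[-1.0, -0.024, 0.007], [-0.024, 1.0, -0.003], [-0.007, -0.004, -1.0]]
wrist_force: [-1.1, -0.1, -1.7]
finger_gap: 21.6
```

>>> send_rows(moves="0 0 -0.009 0 0 0 0; 0 0 -0.004 0 0 0 0; 0 0 0 0 0 0 0; 0 0 0 0 0 0 0.045; 0 0 0 0 0 0 0.045; 0 0 0 0 0 0 0.045")

```text
clock: 11.35
tcp_pos: [504.7, -249.1, 34.8]
eef_rot: [[-1.0, -0.025, 0.017], [-0.026, 1.0, -0.008], [-0.017, -0.008, -1.0]]
wrist_force: [0.4, 0.6, -0.4]
finger_gap: 45.0
```

>>> send_rows(moves="0 0 0.04 0 0 0 0.045; 0 0 0.045 0 0 0 0.045; 0.03 0.04 0.03 0 0 0 0.045; 0.03 0.04 0.03 0 0 -0.03 0.045; 0.03 0.04 0.03 0 0 0 0.045; 0 0.002 0 0 0 0 0.045")

```text
clock: 11.95
tcp_pos: [581.9, -142.4, 204.8]
eef_rot: [[-1.0, 0.01, 0.021], [0.01, 1.0, -0.008], [-0.021, -0.008, -1.0]]
wrist_force: [-0.5, -0.8, 0.5]
finger_gap: 45.2
```

```bash
python3 w.py w5
```

```text
12.0 [ 580.3 -143.1  203.3] [[-1.0, 0.011, 0.019], [0.011, 1.0, -0.007], [-0.019, -0.007, -1.0]] 45.2 [ 0.2 -0.  -0.7]
 blob78 [ 8. 77.] [ 491.2 -366.3] [15.2 31.1] 75.6 674 76.2
 blob78 [156.  87.] [ 500.3 -247.4] [29.8 22.2] 0.8 1034 76.4
 blob78 [305. 193.] [ 593.3 -123.9] [21.9 30.2] 88.6 742 76.4
 blob78 [442. 197.] [598.    1.2] [22. 30.] 85.5 779 76.2
plate [ 495.1 -364.8] [ 92.4 134. ] 86.2 48.7 10766
plate [ 501.6 -247.9] [141.7 106.7] 1.2 48.7 16678
plate [ 593.2 -124.2] [104.5 145.2] 88.9 48.6 12846
plate [597.6   1. ] [104.8 144.6] 86.8 48.6 12606
```

View pics/w5.png

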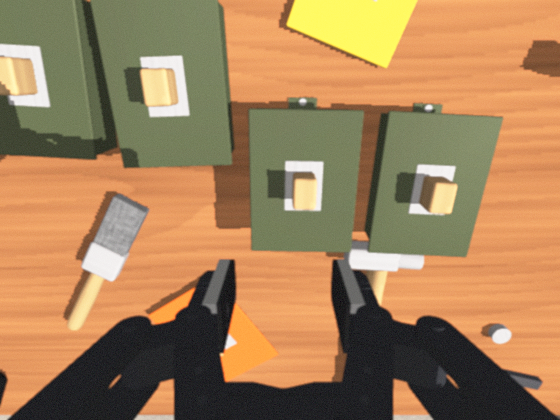

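>>> send_rows(moves="0.015 0.019 -0.04 0.007 0.019 -0.01 0.045; 0 0 -0.04 0 0 0 0.045; 0 0 -0.04 0 0 0 0.045; 0 0 -0.035 0 0 0 0.045; 0 0 -0.005 0 0 0 0.045; 0 0 0 0 0 0 0.045")

```text
clock: 12.6
tcp_pos: [593.0, -126.6, 40.0]
eef_rot: [[-1.0, 0.023, 0.002], [0.023, 1.0, -0.001], [-0.002, -0.001, -1.0]]
wrist_force: [0.8, 0.3, 1.3]
finger_gap: 44.8
```

>>> send_rows(moves="0.001 0.002 -0.014 0 0 0 0.045; 0 0 0 0 0 0 0.0; 0 0 0 0 0 0 0.0; 0 0 0 0 0 0 0; 0 0 0 0 0 0 0.0; 0 0 0 0 0 0 0")

```text
clock: 13.2
tcp_pos: [597.7, -125.4, 31.4]
eef_rot: [[-1.0, 0.023, 0.012], [0.023, 1.0, -0.002], [-0.012, -0.002, -1.0]]
wrist_force: [-0.6, 0.7, -1.2]
finger_gap: 21.3
```

>>> send_rows(moves="0 0 0.03 0 0 0 0; 0 0 0.04 0 0 0 0; 0 0 0.04 0 0 0 0; -0.04 0 0.01 0 0 0 0; -0.045 0 0 0 0 0 0; -0.045 0 0 0 0 0 0; -0.04 0 0 0 0 0 0; 0 0 0 0 0 0 0")

```text
clock: 14.0
tcp_pos: [420.5, -125.0, 154.2]
eef_rot: [[-1.0, 0.023, 0.011], [0.023, 1.0, -0.001], [-0.011, -0.001, -1.0]]
wrist_force: [1.8, 0.1, -1.1]
finger_gap: 21.3
```

```bash
python3 st.py d3 170 320 180 380;python3 rim.py 592 -124
```

```text
14.1 [ 424.7 -125.   154.7] 21.0
top [ 600.9 -125.7] [ 96.5 114.2] 89.6 101
scene [ 590.8 -124.9] [104. 139.] 88.9 234
14.2 [ 426.  -125.   154.2] [[-1.0, 0.023, 0.013], [0.023, 1.0, -0.002], [-0.013, -0.002, -1.0]] 21.6
```

View pics/d3sc.png

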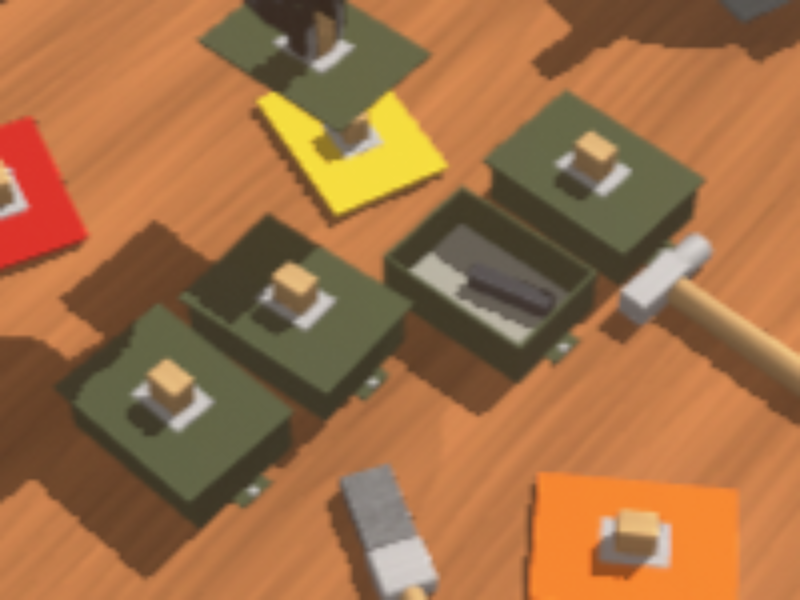

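>>> send_rows(moves="0.045 0 0 0 0 0 0; 0.045 0 0 0 0 0 0; 0.045 0 0 0 0 0 0; 0.025 0 0 0 0 0 0; 0.002 0 0 0 0 0 0; 0 0 0 0 0 0 0")

```text
clock: 14.8
tcp_pos: [597.7, -124.8, 148.0]
eef_rot: [[-1.0, 0.023, 0.006], [0.023, 1.0, -0.002], [-0.006, -0.002, -1.0]]
wrist_force: [-0.7, -0.0, -1.6]
finger_gap: 21.1
```

>>> send_rows(moves="0 0 -0.04 0 0 0 0; 0 0 -0.04 0 0 0 0; 0 0 -0.023 0 0 0 0; 0 0 0 0 0 0 0")

```text
clock: 15.2
tcp_pos: [596.9, -125.0, 42.4]
eef_rot: [[-1.0, 0.023, 0.008], [0.023, 1.0, -0.003], [-0.008, -0.003, -1.0]]
wrist_force: [-0.9, -0.8, -1.3]
finger_gap: 20.7
```

>>> send_rows(moves="-0.001 0 -0.009 0 0 0 0; 0 0 -0.003 0 0 0 0; 0 0 0 0 0 0 0; 0 0 0 0 0 0 0.045; 0 0 0 0 0 0 0.045; 0 0 0 0 0 0 0.045")

```text
clock: 15.8
tcp_pos: [599.8, -125.7, 36.9]
eef_rot: [[-1.0, 0.022, 0.019], [0.022, 1.0, -0.005], [-0.02, -0.004, -1.0]]
wrist_force: [-0.3, 0.3, -0.0]
finger_gap: 44.9
```

>>> send_rows(moves="0 0 0.04 0 0 0 0.045; 0 0 0.045 0 0 0 0.045; -0.01 0.04 0.03 0.003 0.02 0 0.045; -0.01 0.045 0.03 0 0 -0.03 0.045; 0 0.045 0.03 0 0 0 0.045; 0 0.0 0 0 0 0 0.045")

```text
clock: 16.4
tcp_pos: [579.2, -2.2, 214.2]
eef_rot: [[-0.998, 0.057, 0.003], [0.057, 0.998, 0.0], [-0.003, 0.0, -1.0]]
wrist_force: [0.2, -0.2, 0.9]
finger_gap: 45.5
```

```bash
python3 w.py w6
```

```text
16.45 [578.3  -3.7 212.4] [[-0.998, 0.058, -0.0], [0.058, 0.998, -0.0], [0.0, -0.0, -1.0]] 45.0 [0.5 0.3 0.5]
 blob78 [  5. 112.] [ 502.2 -238.8] [11.9 31.5] 72.0 372 75.7
 blob78 [289. 200.] [598.    2.1] [21.6 29.6] 87.9 683 76.4
 blob78 [156. 203.] [ 594.1 -124.5] [22.3 30.4] 89.3 706 76.4
plate [ 500.  -242.2] [143.1  96.8] 1.3 48.6 9678
plate [ 593.2 -124.9] [106.6 144.3] 88.7 48.7 11874
plate [597.9   1.2] [103.9 144.4] 86.4 48.6 11763
```

>>> send_rows(moves="0.019 0.004 -0.04 0 0 0 0.045; 0.001 0.001 -0.04 0 0 0 0.045; 0 0 -0.04 0 0 0 0.045; 0 0 -0.035 0 0 0 0.045; 0 0 -0.013 0 0 0 0.045; 0 0 0 0 0 0 0.045")

```text
clock: 17.05
tcp_pos: [596.3, -3.6, 37.0]
eef_rot: [[-0.998, 0.061, -0.001], [0.061, 0.998, -0.001], [0.0, -0.001, -1.0]]
wrist_force: [-0.4, -0.2, 0.6]
finger_gap: 45.1
```

>>> send_rows(moves="0.001 0.005 -0.010 0 0 0 0.045; 0 0 0 0 0 0 0.0; 0 0 0 0 0 0 0.0; 0 0 0 0 0 0 0; 0 0 0 0 0 0 0.0; 0 0 0 0 0 0 0")

```text
clock: 17.65
tcp_pos: [599.2, 0.8, 29.1]
eef_rot: [[-0.998, 0.062, 0.004], [0.062, 0.998, -0.0], [-0.004, 0.0, -1.0]]
wrist_force: [-0.4, 0.7, -0.9]
finger_gap: 21.3
```

>>> send_rows(moves="0 0 0.03 0 0 0 0; 0 0 0.04 0 0 0 0; 0 0 0.04 0 0 0 0; -0.035 0.03 0 0 0 0 0; -0.035 0.03 0 0 0 0 0; -0.035 0.02 0 0 0 0 0; -0.03 0.015 0 0 0 0 0; 0 0 0 0 0 0 0")

```text
clock: 18.45
tcp_pos: [459.3, 98.0, 143.8]
eef_rot: [[-0.998, 0.065, 0.006], [0.065, 0.998, 0.003], [-0.006, 0.004, -1.0]]
wrist_force: [0.5, 0.2, -1.2]
finger_gap: 21.2
```

```bash
python3 st.py d4 140 290 230 430;python3 rim.py 597 1
```

```text
18.55 [461.9  97.2 143.9] 21.4
top [596.4   2.1] [ 96.1 137.6] 86.6 159
scene [598.5   3.5] [104.6 142. ] 86.4 209
18.65 [462.8  96.7 143.4] [[-0.998, 0.068, 0.006], [0.068, 0.998, 0.002], [-0.006, 0.002, -1.0]] 21.3
```

View pics/d4sc.png

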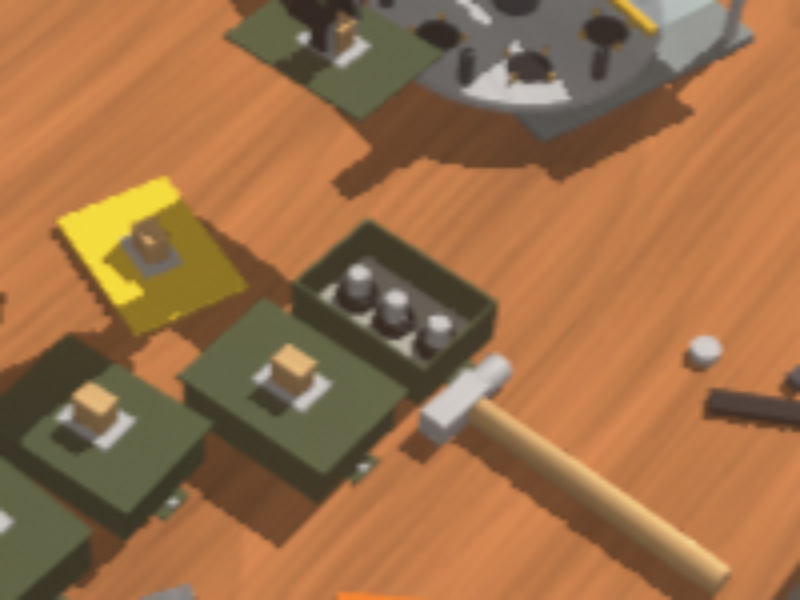

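View pics/d4t.png

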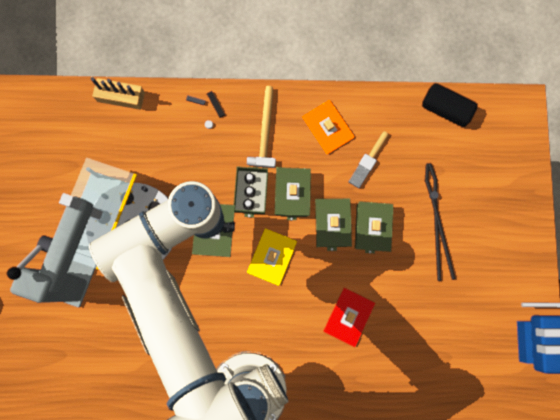

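>>> send_rows(moves="-0.006 -0.004 -0.04 0 0 0 0; 0 0 -0.04 0 0 0 0; 0 0 -0.04 0 0 0 0; 0 0 -0.015 0 0 0 0; 0 0 -0.004 0 0 0 0; 0 0 0 0 0 0 0")

```text
clock: 19.25
tcp_pos: [463.8, 91.6, 4.1]
eef_rot: [[-0.997, 0.074, 0.014], [0.074, 0.997, 0.004], [-0.013, 0.005, -1.0]]
wrist_force: [-7.5, 3.3, 7.0]
finger_gap: 21.3
```

>>> send_rows(moves="0 0 0.03 -0.004 0.01 0 0; -0.02 0.01 0.01 0 0 0 0; -0.02 0.005 0 0 0 0 0; 0 0 -0.03 0 0 0 0; 0 0 -0.015 0 0 0 0; 0 0 0 0 0 0 0")

```text
clock: 19.85
tcp_pos: [430.6, 106.9, 2.7]
eef_rot: [[-0.997, 0.08, 0.01], [0.08, 0.997, 0.002], [-0.01, 0.003, -1.0]]
wrist_force: [-0.7, -0.2, -1.7]
finger_gap: 21.4
```

```bash
python3 st.py d5 60 260 250 420
```

```text
19.95 [430.8 107.1   3.5] 21.2
```

View pics/d5sc.png

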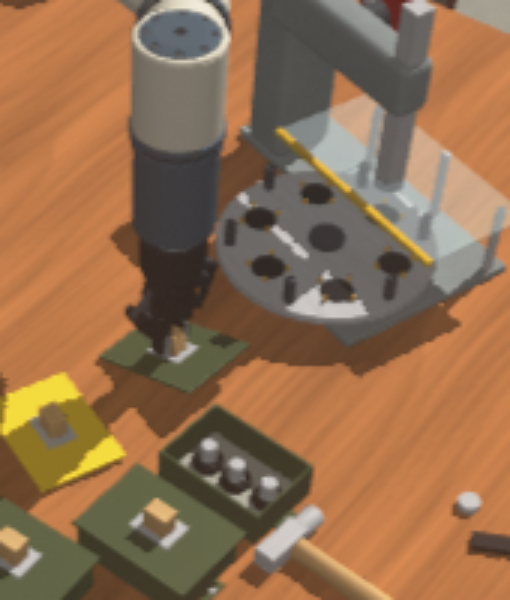

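Lower to the bench and release, then rise to view the dial with the wrist camera.

>>> send_rows(moves="0 0 -0.009 0 0.01 0 0; 0 0 -0.005 0 0 0 0; 0 0 0 0 0 0 0; 0 0 0 0 0 0 0.045; 0 0 0 0 0 0 0.045; 0 0 0 0 0 0 0.045")

```text
clock: 20.55
tcp_pos: [439.0, 108.0, -4.8]
eef_rot: [[-0.997, 0.078, 0.013], [0.078, 0.997, 0.005], [-0.013, 0.006, -1.0]]
wrist_force: [0.2, -0.2, 0.5]
finger_gap: 45.1
```

>>> send_rows(moves="0 0 0.04 0 0 0 0.045; 0 0 0.045 0 0 0 0.045; 0.04 -0.01 0.04 0 0 0 0.045; 0.045 -0.02 0.04 0 0 0 0.045; 0.04 -0.03 0.03 0 0 0 0.045; 0.04 -0.03 0 0 0 0 0.045; 0.02 -0.02 0 0 0 0 0.045; 0 0 0 0 0 0 0.045")

```text
clock: 21.35
tcp_pos: [605.3, 3.5, 179.8]
eef_rot: [[-0.997, 0.074, 0.015], [0.074, 0.997, 0.003], [-0.014, 0.004, -1.0]]
wrist_force: [-0.3, 0.4, -0.1]
finger_gap: 45.2
```

```bash
cat > ros.py <<'E'
import sys
from cell import env
from h import *
r=snap(env,"wrist",sys.argv[1]); s=env.get_state()
print(np.round(s["clock"],2),np.round(s["tcp_pos"],1),np.round(s["eef_rot"],3).tolist(),round(s["finger_gap"],1),np.round(s["wrist_force"],1))
W=cloud(r); lo,hi=float(sys.argv[2]),float(sys.argv[3]); x0,y0,R=[float(a) for a in sys.argv[4:7]]
m=(W[...,2]>lo)&(W[...,2]<hi)&(abs(W[...,0]-x0)<R)&(abs(W[...,1]-y0)<R)
k,l,st,c=cv2.connectedComponentsWithStats(m.astype(np.uint8))
for i in range(1,k):
    if st[i,4]>60:
        p=W[l==i];cc,rr=cv2.minEnclosingCircle(p[:,:2].astype(np.float32));print(np.round(c[i]),"c",np.round(cc,1),"r",round(rr,1),"med",np.round(np.median(p,0),1),st[i,4])
E
python3 ros.py w7 27 38 597 2 62
```

```text
21.4 [604.2   4.5 179.6] [[-0.997, 0.073, 0.014], [0.073, 0.997, 0.004], [-0.014, 0.005, -1.0]] 44.9 [-0.3  0.6 -0.3]
[330. 162.] c [598.   48.4] r 60.3 med [593.6  48.6  32.7] 204
[234. 167.] c [596.6 -41.6] r 61.3 med [590.4 -41.4  32.8] 226
[286. 127.] c [559.  10.] r 9.0 med [558.6  10.   32.5] 309
[285. 170.] c [598.2   6.7] r 8.8 med [597.7   6.8  32.5] 278
[289. 211.] c [640.3   7.7] r 8.9 med [639.4   7.7  32.4] 253
```

View pics/w7.png

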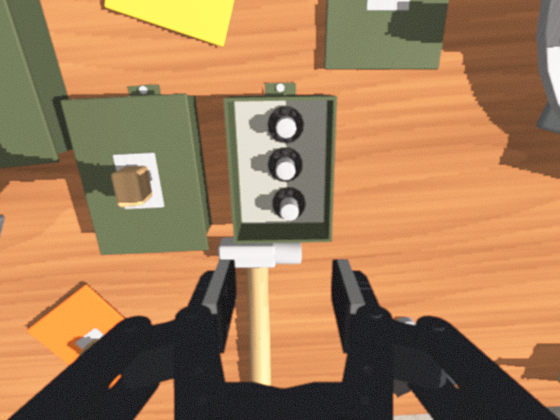

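>>> send_rows(moves="-0.043 0.005 0 -0.004 0.014 0 0.032; 0 0 -0.04 0 0 0 0.032; 0 0 -0.04 0 0 0 0.032; 0 0 -0.03 0 0 0 0.032; 0 0 0 0 0 0 0.032; 0 0 0 0 0 0 0.032")

```text
clock: 22.0
tcp_pos: [556.7, 12.9, 68.4]
eef_rot: [[-0.998, 0.07, 0.002], [0.07, 0.998, 0.001], [-0.002, 0.001, -1.0]]
wrist_force: [-0.1, -0.1, 0.5]
finger_gap: 32.1
```

```bash
python3 ros.py w8 27 38 597 2 62
```

```text
22.05 [556.6  13.1  68.4] [[-0.998, 0.071, 0.001], [0.071, 0.998, 0.002], [-0.001, 0.002, -1.0]] 32.0 [-1.1 -0.1 -1.2]
[342. 232.] c [566.3  50.2] r 25.9 med [564.3  50.3  32.5] 222
[204. 246.] c [570.4 -40.3] r 35.2 med [567.9 -40.   32.6] 415
[279. 226.] c [558.6  10.2] r 8.9 med [557.6  10.1  32.4] 586
[278. 279.] c [598.    6.8] r 9.1 med [596.5   7.   32.3] 528
[284. 329.] c [640.1   7.4] r 9.2 med [638.4   7.7  32.3] 475
```

View pics/w8.png

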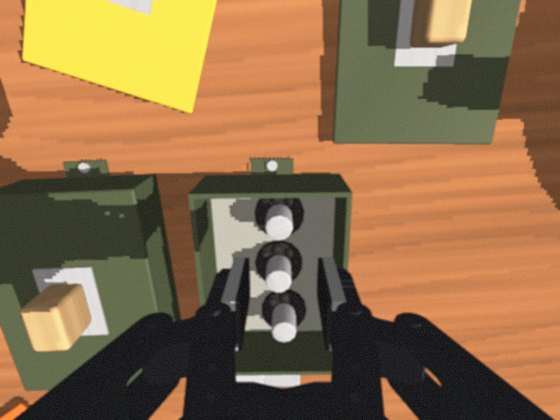

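>>> send_rows(moves="0.002 -0.003 -0.03 0 0 0 0.032; 0 0 -0.025 0 0 0 0.032; 0 0 0 0 0 0 0.032; 0 0 0 0 0 0 0.032")

```text
clock: 22.45
tcp_pos: [564.9, 11.9, 21.1]
eef_rot: [[-0.998, 0.068, 0.016], [0.068, 0.998, 0.004], [-0.016, 0.005, -1.0]]
wrist_force: [1.0, 0.5, 0.6]
finger_gap: 32.2
```

>>> send_rows(moves="-0.006 -0.002 -0.015 -0.004 0.016 0 0.032; 0 0 -0.009 0 0 0 0.032; 0 0 0 0 0 0 0.032")

```text
clock: 22.75
tcp_pos: [561.2, 10.5, -0.5]
eef_rot: [[-0.998, 0.067, 0.006], [0.067, 0.998, 0.001], [-0.006, 0.002, -1.0]]
wrist_force: [-0.8, -0.0, -0.4]
finger_gap: 32.2
```

```bash
python3 ros.py w9 27 38 597 2 62
```

```text
22.8 [561.4  10.5  -0. ] [[-0.998, 0.067, 0.006], [0.067, 0.998, 0.001], [-0.006, 0.001, -1.0]] 32.2 [-0.3  0.7  0.1]
[373. 275.] c [560.4  50.4] r 19.2 med [559.7  50.5  32.7] 507
[171. 280.] c [557.9 -39.5] r 22.4 med [556.2 -39.5  32.7] 735
[237. 272.] c [560.6  -9.1] r 11.9 med [553.   -7.9  33.3] 414
[282. 275.] c [558.9  10.1] r 9.2 med [557.1  10.1  32.4] 1200
[330. 272.] c [563.3  30.4] r 11.9 med [556.6  30.5  33.3] 421
[281. 345.] c [598.1   6.6] r 9.4 med [595.9   6.9  32.3] 1030
[183. 385.] c [615.  -42.9] r 6.2 med [614.6 -42.9  35.6] 70
```

View pics/w9.png

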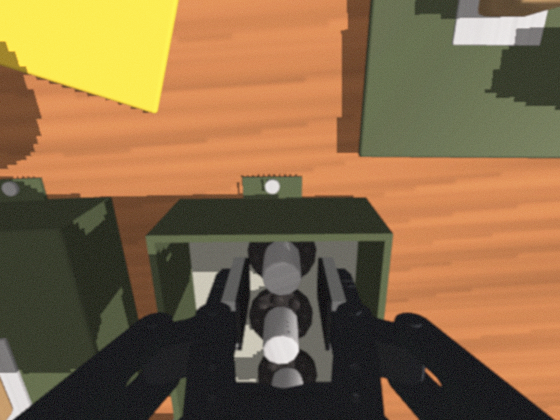

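>>> send_rows(moves="-0.003 0 -0.009 0 0 0 0.032; 0 0 -0.005 0 0 0 0.032; 0 0 0 0 0 0 0.032; 0 0 0 0 0 0 0")

```text
clock: 23.2
tcp_pos: [559.0, 10.2, -14.0]
eef_rot: [[-0.998, 0.067, 0.008], [0.067, 0.998, 0.0], [-0.008, 0.001, -1.0]]
wrist_force: [-0.9, -1.4, 6.8]
finger_gap: 18.5
```

>>> send_rows(moves="0 0 0 0 0 0 0; 0 0 0 0 0 0 0; 0 0 0.02 0 0 0 0; 0 0 0.03 0 0 0 0; 0 0 0.04 0 0 0 0; 0 0 0.04 0 0 0 0; 0 0 0 0 0 0 0", force=70)

```text
clock: 23.9
tcp_pos: [556.0, 9.8, 118.4]
eef_rot: [[-0.998, 0.068, 0.002], [0.068, 0.998, -0.0], [-0.002, -0.0, -1.0]]
wrist_force: [0.9, -0.0, -0.6]
finger_gap: 15.3
```

```bash
python3 ros.py w10 27 38 597 2 62; python3 st.py d6 60 260 250 420
```

```text
23.95 [554.2  10.  115.4] [[-0.998, 0.068, -0.003], [0.068, 0.998, 0.0], [0.003, -0.0, -1.0]] 15.7 [ 0.1 -0.8 -1.6]
[335. 225.] c [582.2  49.3] r 42.4 med [579.8  49.5  33.2] 212
[223. 237.] c [589.7 -41.3] r 54.5 med [583.9 -41.   32.7] 331
24.05 [551.8   9.7 111.8] 16.0
```

View pics/w10.png

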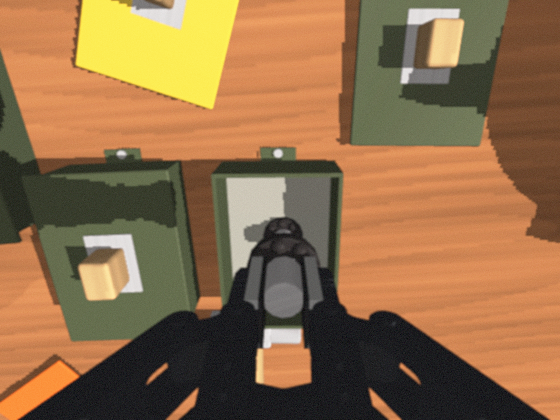

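View pics/d6sc.png

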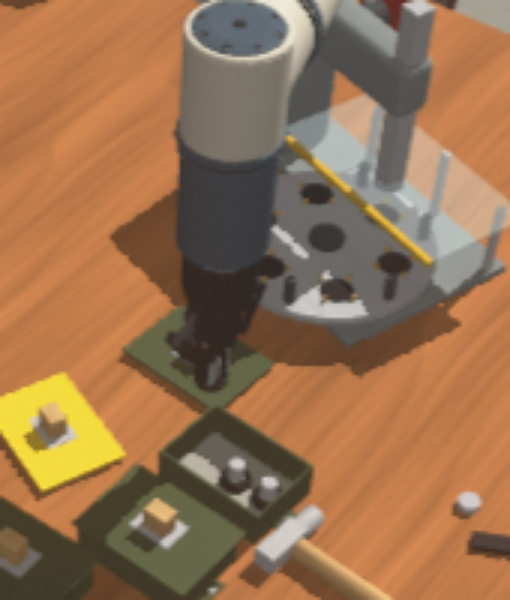

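>>> send_rows(moves="0 0 0.04 0 0 0 0; 0 0.02 0.04 0 0 0 0; -0.02 0.04 0.01 0 0 0 0; -0.02 0.04 0 0 0 0 0; -0.02 0.04 0 0 0 0 0; -0.02 0.04 0 0 0 0 0; -0.015 0.04 0 0 0 0 0; 0 0.02 0 0 0 0 0; 0 0 0 0 0 0 0")

```text
clock: 24.95
tcp_pos: [443.5, 255.1, 187.1]
eef_rot: [[-0.997, 0.073, -0.04], [0.074, 0.997, -0.011], [0.039, -0.014, -0.999]]
wrist_force: [-0.0, -1.5, -0.9]
finger_gap: 15.4
```

```bash
cat > dial.py <<'E'
import sys
from cell import env
from h import *
r=snap(env,"wrist",sys.argv[1]); s=env.get_state()
print(np.round(s["clock"],2),np.round(s["tcp_pos"],1),np.round(s["eef_rot"],3).tolist(),round(s["finger_gap"],1),np.round(s["wrist_force"],1))
W=cloud(r);np.save("dialW.npy",W)
m=(W[...,2]>76)&(W[...,2]<86)
k,l,st,c=cv2.connectedComponentsWithStats(m.astype(np.uint8))
for i in range(1,k):
    if 40<st[i,4]<1500:
        p=W[l==i];cc,rr=cv2.minEnclosingCircle(p[:,:2].astype(np.float32));print("peg",np.round(c[i]),"c",np.round(cc,1),"r",round(rr,1),st[i,4])
g=cv2.cvtColor(r["img"],cv2.COLOR_BGR2GRAY)
m=(g<45)&(abs(W[...,2]-47)<5)
m=cv2.morphologyEx(m.astype(np.uint8),cv2.MORPH_OPEN,np.ones((3,3)))
k,l,st,c=cv2.connectedComponentsWithStats(m)
for i in range(1,k):
    if 150<st[i,4]:
        p=W[l==i];b=cv2.minAreaRect(p[:,:2].astype(np.float32));print("dark",np.round(c[i]),"c",np.round(b[0],1),np.round(b[1],1),"med",np.round(np.median(p,0),1),st[i,4])
E
python3 dial.py w11
```

```text
25.0 [443.4 254.  186.9] [[-0.996, 0.074, -0.04], [0.074, 0.997, -0.012], [0.039, -0.015, -0.999]] 15.8 [-0.7  0.  -2.2]
peg [454.  91.] c [368.4 390.8] r 6.9 295
peg [306. 133.] c [392.1 275.8] r 6.9 234
dark [463. 151.] c [420.8 416.2] [30.4 37.1] med [420.2 417.3  47.2] 935
dark [302. 197.] c [453.2 270.3] [36.1 35.8] med [454.1 270.1  47.3] 915
dark [405. 295.] c [565.2 368.3] [29.9 38.3] med [565.5 369.6  47.3] 735
```

View pics/w11.png

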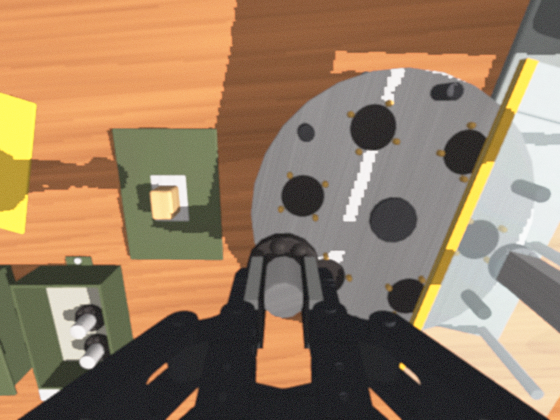

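```bash
cat > dial2.py <<'E'
import sys
from h import *
from scipy.optimize import least_squares
def fit(img,W,ax=478.,ay=352.5,th=np.deg2rad(-108.5),nests=(5,0,1),pegs=(4,5,0,1),verbose=True):
    g=cv2.cvtColor(img,cv2.COLOR_BGR2GRAY).astype(float)
    for it in range(2):
        obs=[]
        for k in nests:
            a=th+k*np.pi/3; c=np.array([ax+88*np.cos(a),ay+88*np.sin(a)])
            d=np.hypot(W[...,0]-c[0],W[...,1]-c[1]); m=(d<27)&(abs(W[...,2]-47)<4)
            if m.sum()<300: continue
            v=g[m].astype(np.uint8); t,_=cv2.threshold(v.reshape(-1,1),0,255,cv2.THRESH_OTSU)
            mm=(m&(g<=t)).astype(np.uint8); n,l,st,cc=cv2.connectedComponentsWithStats(mm)
            i=1+np.argmax(st[1:,4]); p=W[l==i][:,:2]; b=cv2.minAreaRect(p.astype(np.float32))
            if verbose and it: print("nest",k,np.round(p.mean(0),1),np.round(b[0],1),np.round(b[1],1),t,len(p))
            if min(b[1])>36 and max(b[1])<46: obs.append((88,k*np.pi/3,np.array(b[0])))
        for k in pegs:
            a=th+k*np.pi/3+np.pi/6; c=np.array([ax+118*np.cos(a),ay+118*np.sin(a)])
            d=np.hypot(W[...,0]-c[0],W[...,1]-c[1]); m=(d<16)&(abs(W[...,2]-81)<4)
            if m.sum()<60: continue
            p=W[m][:,:2]; cc,rr=cv2.minEnclosingCircle(p.astype(np.float32))
            if verbose and it: print("peg",k,np.round(cc,1),round(rr,1))
            if 6<rr<8.2: obs.append((118,k*np.pi/3+np.pi/6,np.array(cc)))
        f=lambda x: np.concatenate([[x[0]+R*np.cos(x[2]+o)-c[0],x[1]+R*np.sin(x[2]+o)-c[1]] for R,o,c in obs])
        s=least_squares(f,[ax,ay,th]);ax,ay,th=s.x
    if verbose: print("axis",np.round([ax,ay],1),"th",round(np.rad2deg(th),2),"res",np.round(s.fun,1))
    for k in (5,0,1): print("nest",k,np.round([ax+88*np.cos(th+k*np.pi/3),ay+88*np.sin(th+k*np.pi/3)],1))
    return ax,ay,th
if __name__=="__main__":
    from cell import env
    r=snap(env,"wrist",sys.argv[1]);s=env.get_state();print(round(s["clock"],2),np.round(s["tcp_pos"],1),np.round(s["eef_rot"],3).tolist(),np.round(s["finger_gap"],1))
    fit(r["img"],cloud(r),th=np.deg2rad(-108.5+(float(sys.argv[2]) if len(sys.argv)>2 else 0)))
E
python3 dial2.py w12
```

```text
25.05 [443.9 253.  187.5] [[-0.996, 0.075, -0.04], [0.076, 0.997, -0.012], [0.039, -0.015, -0.999]] 15.7
nest 5 [393.8 336.2] [393.7 336.3] [41.  39.1] 97.0 1676
nest 0 [452.4 270.5] [452.6 270.5] [38.7 40.1] 88.0 1384
nest 1 [534.4 298.7] [533.6 299. ] [40.2 19.8] 114.0 415
peg 4 [368.2 391. ] 7.1
peg 5 [392.1 276. ] 6.8
axis [480.2 354.2] th -108.3 res [ 0.3 -0.  -0.1  0.1 -0.1  0.2 -0.1 -0.3]
nest 5 [394.  336.3]
nest 0 [452.5 270.6]
nest 1 [538.7 288.4]
```

>>> send_rows(moves="0.008 0.017 -0.02 0.012 -0.04 0 0; 0 0 -0.03 0 0 0 0; 0 0 -0.035 0 0 0 0; 0 0 -0.01 0 0 0 0; 0 0 0 0 0 0 0; 0 0 0 0 0 0 0")

```text
clock: 25.65
tcp_pos: [454.1, 264.2, 89.2]
eef_rot: [[-0.997, 0.082, 0.002], [0.082, 0.997, -0.003], [-0.002, -0.003, -1.0]]
wrist_force: [0.9, 0.6, -0.7]
finger_gap: 15.6
```

```bash
cat > held.py <<'E'
import sys
from cell import env
from h import *
r=snap(env,"wrist",sys.argv[1]);s=env.get_state()
print(round(s["clock"],2),np.round(s["tcp_pos"],1),np.round(s["eef_rot"],3).tolist(),np.round(s["finger_gap"],1),np.round(s["wrist_force"],1))
z=r["z_map"].astype(float); v,u=np.mgrid[:420,:560]
P=np.stack([(u-r["cx"])/r["fx"]*z,(v-r["cy"])/r["fy"]*z,z],-1)
T=np.array(r["tool_from_camera"]);Q=P@T[:3,:3].T+T[:3,3]
W=cloud(r)
for vv in range(230,330,6): print(vv,[(np.round(Q[vv,uu],1).tolist(),round(W[vv,uu,2],1)) for uu in (262,283,304)])
E
python3 held.py w13
```

```text
25.7 [454.3 264.5  89.6] [[-0.997, 0.082, 0.002], [0.082, 0.997, -0.002], [-0.002, -0.002, -1.0]] 15.4 [ 0.7  0.3 -1.1]
230 [([-6.9, -14.1, 42.7], np.float64(46.6)), ([-6.6, -0.1, 42.0], np.float64(47.3)), ([-6.5, 13.9, 41.6], np.float64(47.6))]
236 [([-8.2, -13.7, 35.8], np.float64(53.5)), ([17.3, -0.1, -20.9], np.float64(110.1)), ([-11.1, 14.0, 42.3], np.float64(46.9))]
242 [([14.6, -9.9, -21.7], np.float64(110.9)), ([15.9, -0.1, -24.5], np.float64(113.7)), ([15.0, 9.7, -22.5], np.float64(111.7))]
248 [([11.7, -9.9, -22.0], np.float64(111.2)), ([12.9, -0.1, -24.6], np.float64(113.8)), ([12.7, 9.7, -24.0], np.float64(113.2))]
254 [([9.6, -9.8, -24.2], np.float64(113.4)), ([8.2, -0.1, -21.4], np.float64(110.6)), ([10.0, 9.7, -24.8], np.float64(114.0))]
260 [([9.6, -9.5, -29.8], np.float64(119.1)), ([8.9, -0.1, -28.6], np.float64(117.8)), ([9.5, 9.4, -29.7], np.float64(118.9))]
266 [([9.9, -9.1, -35.9], np.float64(125.1)), ([8.4, -0.0, -33.2], np.float64(122.4)), ([9.5, 9.1, -35.1], np.float64(124.3))]
272 [([9.5, -8.9, -40.2], np.float64(129.5)), ([8.4, -0.0, -38.4], np.float64(127.6
[... 494 characters left out ...]
np.float64(135.1)), ([7.5, 8.0, -54.6], np.float64(143.8))]
302 [([9.3, -7.6, -61.0], np.float64(150.3)), ([-0.4, -0.0, -47.2], np.float64(136.4)), ([5.1, 8.0, -55.0], np.float64(144.2))]
308 [([5.5, -7.8, -59.3], np.float64(148.6)), ([-3.9, -0.0, -46.4], np.float64(135.6)), ([3.4, 8.0, -56.4], np.float64(145.6))]
314 [([3.4, -7.8, -60.0], np.float64(149.3)), ([-7.1, -0.0, -46.1], np.float64(135.3)), ([0.8, 8.0, -56.6], np.float64(145.8))]
320 [([0.6, -7.9, -59.9], np.float64(149.2)), ([-79.1, -0.0, 43.1], np.float64(46.3)), ([-0.5, 7.9, -58.4], np.float64(147.6))]
326 [([-2.7, -8.0, -59.2], np.float64(148.4)), ([-83.9, -0.0, 42.4], np.float64(47.0)), ([-3.4, 8.0, -58.3], np.float64(147.5))]
```

View pics/w13.png

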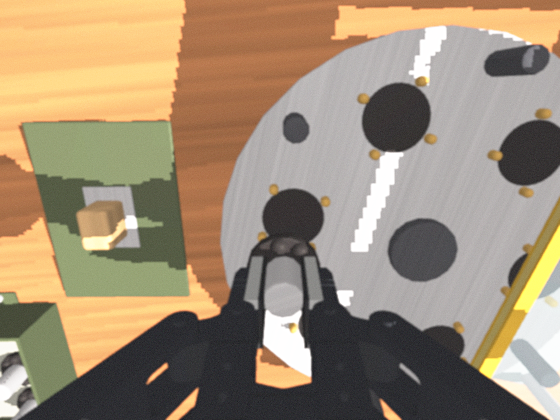

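>>> send_rows(moves="-0.002 0.006 -0.02 0 0 0 0; 0 0.0 -0.012 0 0 0 0; 0 0 0 0 0 0 0; 0 0 0 0 0 0 0")

```text
clock: 26.1
tcp_pos: [456.0, 272.4, 62.5]
eef_rot: [[-0.997, 0.082, 0.011], [0.082, 0.997, 0.004], [-0.01, 0.005, -1.0]]
wrist_force: [0.1, -0.8, -1.2]
finger_gap: 16.1
```

>>> send_rows(moves="-0.0035 -0.002 -0.012 -0.004 0.011 0 0; 0 0 -0.005 0 0 0 0; 0 0 0 0 0 0 0; 0 0 0 0 0 0 0")

```text
clock: 26.5
tcp_pos: [453.3, 270.6, 45.9]
eef_rot: [[-0.997, 0.082, 0.001], [0.082, 0.997, 0.001], [-0.001, 0.001, -1.0]]
wrist_force: [0.2, 0.9, -0.8]
finger_gap: 15.8
```

```bash
python3 dial2.py w14
```

```text
26.55 [453.3 270.7  45.9] [[-0.997, 0.082, 0.001], [0.082, 0.997, 0.001], [-0.001, 0.002, -1.0]] 16.0
nest 5 [393.6 336.3] [394.1 336.5] [40.7 40.2] 124.0 5812
nest 0 [441.8 271.3] [445.3 271. ] [40.3 26. ] 119.0 1392
nest 1 [534.7 275.4] [534.1 274.7] [11.9 28.8] 170.0 551
peg 5 [392.2 275.8] 6.9
axis [480.2 354.3] th -108.27 res [-0. -0.  0.  0.]
nest 5 [394.1 336.5]
nest 0 [452.7 270.8]
nest 1 [538.8 288.7]
```

View pics/w14.png

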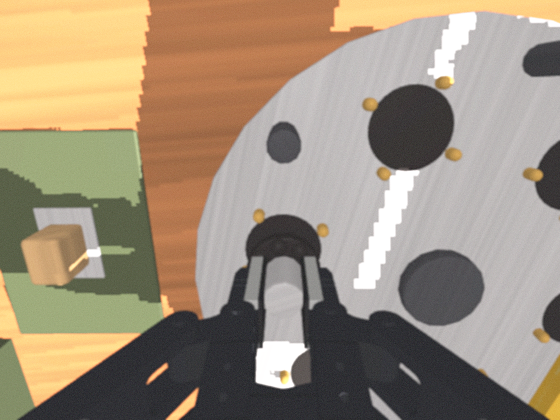

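Well centred. Lower ~12 mm and check.

>>> send_rows(moves="-0.001 0 -0.006 0 0 0 0; 0 0 -0.003 0 0 0 0; 0 0 -0.001 0 0 0 0; 0 0 0 0 0 0 0")

```text
clock: 26.95
tcp_pos: [452.3, 270.8, 35.3]
eef_rot: [[-0.997, 0.082, 0.001], [0.082, 0.997, 0.002], [-0.001, 0.002, -1.0]]
wrist_force: [-0.8, -0.1, -0.8]
finger_gap: 15.4
```

>>> send_rows(moves="0 0 -0.003 0 0 0 0; 0 0 -0.001 0 0 0 0; 0 0 0 0 0 0 0; 0 0 0 0 0 0 0")

```text
clock: 27.35
tcp_pos: [452.6, 270.9, 31.4]
eef_rot: [[-0.997, 0.081, 0.002], [0.081, 0.997, 0.002], [-0.002, 0.002, -1.0]]
wrist_force: [0.5, 0.1, -1.5]
finger_gap: 15.8
```

>>> send_rows(moves="0 0 -0.002 0 0 0 0; 0 0 -0.001 0 0 0 0; 0 0 0 0 0 0 0")

```text
clock: 27.65
tcp_pos: [454.6, 270.9, 31.5]
eef_rot: [[-0.997, 0.08, 0.006], [0.08, 0.997, 0.002], [-0.006, 0.003, -1.0]]
wrist_force: [-0.4, 0.3, -1.4]
finger_gap: 15.4
```

>>> send_rows(moves="-0.002 0 -0.001 0 0.006 0 0; 0 0 0 0 0 0 0.03; 0 0 0 0 0 0 0.03; 0 0 0 0 0 0 0.03")

```text
clock: 28.05
tcp_pos: [453.0, 271.6, 30.9]
eef_rot: [[-0.997, 0.079, 0.001], [0.079, 0.997, 0.004], [-0.001, 0.004, -1.0]]
wrist_force: [-0.7, -0.1, 0.1]
finger_gap: 30.1
```

```bash
python3 held.py w15
```

```text
28.1 [453.  271.5  30.8] [[-0.997, 0.079, 0.001], [0.079, 0.997, 0.003], [-0.001, 0.003, -1.0]] 30.3 [-0.1 -0.2  0.7]
230 [([17.9, -10.2, -15.2], np.float64(46.0)), ([18.3, -0.1, -16.2], np.float64(47.0)), ([18.3, 10.0, -16.1], np.float64(47.0))]
236 [([15.6, -10.1, -17.2], np.float64(48.0)), ([18.0, -0.1, -22.4], np.float64(53.2)), ([15.2, 10.0, -16.2], np.float64(47.0))]
242 [([15.0, -9.8, -22.5], np.float64(53.3)), ([15.8, -0.1, -24.3], np.float64(55.1)), ([14.8, 9.7, -22.1], np.float64(53.0))]
248 [([12.1, -9.8, -23.0], np.float64(53.8)), ([13.4, -0.1, -25.5], np.float64(56.4)), ([12.9, 9.6, -24.5], np.float64(55.4))]
254 [([9.7, -9.8, -24.4], np.float64(55.2)), ([9.1, -0.1, -23.2], np.float64(54.0)), ([10.0, 9.6, -24.9], np.float64(55.8))]
260 [([7.4, -9.8, -25.8], np.float64(56.6)), ([9.4, -0.1, -29.4], np.float64(60.3)), ([5.7, 9.9, -22.5], np.float64(53.4))]
266 [([3.0, -10.0, -23.5], np.float64(54.4)), ([9.2, -0.1, -34.5], np.float64(65.4)), ([3.8, 9.8, -25.0], np.float64(55.9))]
272 [([-0.9, -10.1, -22.4], np.float64(53.2)), ([8.8, -0.1, -39.0], np.float64(69.8)), ([-0.4, 1
[... 495 characters left out ...]
3)), ([0.9, 8.7, -44.9], np.float64(75.8))]
302 [([-22.1, -10.9, -16.2], np.float64(47.0)), ([-0.7, -0.0, -46.8], np.float64(77.7)), ([-18.0, 10.4, -21.9], np.float64(52.9))]
308 [([-25.7, -11.0, -16.3], np.float64(47.1)), ([-3.2, -0.0, -47.3], np.float64(78.1)), ([-20.9, 10.4, -22.9], np.float64(53.8))]
314 [([-29.4, -11.0, -16.3], np.float64(47.1)), ([-6.3, -0.0, -47.2], np.float64(78.0)), ([-30.3, 11.0, -15.1], np.float64(46.0))]
320 [([-33.8, -11.2, -15.5], np.float64(46.4)), ([-33.1, -0.0, -16.3], np.float64(47.2)), ([-33.3, 11.1, -16.1], np.float64(47.0))]
326 [([-37.0, -11.2, -16.2], np.float64(47.1)), ([-37.1, -0.0, -16.1], np.float64(47.0)), ([-38.0, 11.2, -15.0], np.float64(45.9))]
```

View pics/w15.png

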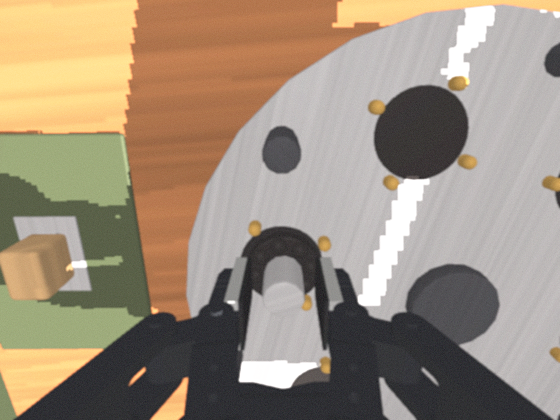

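>>> send_rows(moves="0 0 0.03 0 0 0 0.032; 0 0 0.045 0 0 0 0.032; 0.01 -0.01 0.045 0 0 0 0.032; 0.025 -0.04 0.01 0 0 0 0.032; 0.025 -0.043 0 0 0 0 0.032; 0.025 -0.043 0 0 0 0 0.032; 0.025 -0.043 0 0 0 0 0.032; 0.025 -0.043 0 0 0 0 0.032; 0.01 -0.03 0 0 0 0 0.032; 0 0 0 0 0 0 0.032")

```text
clock: 29.1
tcp_pos: [598.9, 11.1, 164.3]
eef_rot: [[-0.997, 0.074, 0.0], [0.074, 0.997, 0.0], [-0.0, 0.0, -1.0]]
wrist_force: [-0.1, 0.4, -0.8]
finger_gap: 32.1
```

```bash
python3 ros.py w16 27 38 597 2 62
```

```text
29.15 [598.4  12.5 164.2] [[-0.997, 0.073, -0.0], [0.073, 0.997, 0.001], [0.0, 0.001, -1.0]] 31.6 [0.4 0.6 0.4]
[324. 174.] c [598.3  48.3] r 60.4 med [589.2  48.9  32.8] 190
[225. 181.] c [596.9 -41.8] r 61.7 med [592.4 -41.4  32.9] 295
[278. 183.] c [598.3   6.9] r 8.9 med [597.6   6.9  32.5] 296
[283. 226.] c [640.6   7.5] r 9.1 med [639.5   7.8  32.4] 273
```

>>> send_rows(moves="0 -0.005 -0.04 0 0 0 0.032; 0 0 -0.04 0 0 0 0.032; 0 0 -0.04 0 0 0 0.032; 0 0 -0.02 0 0 0 0.032; 0 0 0 0 0 0 0.032; 0 0 0 0 0 0 0.032")

```text
clock: 29.75
tcp_pos: [597.5, 11.5, 21.5]
eef_rot: [[-0.998, 0.07, 0.004], [0.07, 0.998, 0.003], [-0.004, 0.003, -1.0]]
wrist_force: [-0.1, 0.1, -0.1]
finger_gap: 32.3
```

>>> send_rows(moves="0 -0.005 -0.015 0 0 0 0.032; 0 0 -0.006 0 0 0 0.032; 0 0 0 0 0 0 0.032")

```text
clock: 30.05
tcp_pos: [600.7, 8.5, 5.0]
eef_rot: [[-0.998, 0.068, 0.012], [0.068, 0.998, 0.004], [-0.011, 0.005, -1.0]]
wrist_force: [-1.1, -0.4, -0.4]
finger_gap: 31.7
```

>>> send_rows(moves="-0.002 -0.002 -0.009 -0.004 0.012 0 0.032; 0 0 -0.005 0 0 0 0.032; 0 0 0 0 0 0 0.032")

```text
clock: 30.35
tcp_pos: [600.5, 7.3, -7.2]
eef_rot: [[-0.998, 0.067, 0.003], [0.067, 0.998, 0.0], [-0.003, 0.001, -1.0]]
wrist_force: [-0.0, -0.2, -0.3]
finger_gap: 31.9
```

>>> send_rows(moves="-0.003 -0.001 -0.006 0 0 0 0.032; 0 0 0 0 0 0 0.032; 0 0 0 0 0 0 0", force=50)

```text
clock: 30.65
tcp_pos: [597.4, 6.2, -13.4]
eef_rot: [[-0.998, 0.067, 0.004], [0.067, 0.998, 0.0], [-0.004, 0.0, -1.0]]
wrist_force: [0.5, 0.1, 0.2]
finger_gap: 18.3
```

>>> send_rows(moves="0 0 0 0 0 0 0; 0 0 0 0 0 0 0; 0 0 0 0 0 0 0")

```text
clock: 30.95
tcp_pos: [597.4, 6.2, -13.3]
eef_rot: [[-0.998, 0.067, 0.004], [0.067, 0.998, 0.0], [-0.004, 0.001, -1.0]]
wrist_force: [1.0, -0.5, 0.0]
finger_gap: 16.0
```

>>> send_rows(moves="0 0 0.03 0 0 0 0; 0 0 0.04 0 0 0 0; 0 0.01 0.045 0 0 0 0; -0.02 0.04 0.03 0 0 0 0; -0.028 0.04 0 0 0 0 0; -0.028 0.04 0 0 0 0 0; -0.028 0.04 0 0 0 0 0; -0.028 0.04 0 0 0 0 0; -0.028 0.04 0 0 0 0 0; -0.02 0.03 0 0 0 0 0")

```text
clock: 31.95
tcp_pos: [410.9, 287.2, 133.3]
eef_rot: [[-0.997, 0.077, 0.0], [0.077, 0.997, 0.003], [0.0, 0.003, -1.0]]
wrist_force: [0.8, 0.8, -1.1]
finger_gap: 15.8
```

>>> send_rows(moves="0 0.01 0 0 0 0 0; 0 0 0 0 0 0 0")

```text
clock: 32.15
tcp_pos: [408.1, 300.8, 133.4]
eef_rot: [[-0.997, 0.071, -0.001], [0.071, 0.997, 0.004], [0.001, 0.004, -1.0]]
wrist_force: [0.6, -0.5, -0.8]
finger_gap: 16.2
```

```bash
python3 dial2.py w17
```

```text
32.2 [408.2 300.  133.3] [[-0.997, 0.072, -0.001], [0.072, 0.997, 0.004], [0.001, 0.004, -1.0]] 16.2
nest 5 [393.7 336.2] [393.8 336.3] [39.6 39. ] 97.0 2115
nest 0 [441.6 264. ] [446.  263.5] [20.7 40.8] 91.0 263
nest 1 [539.4 290.9] [540.5 292.1] [37.7 43.4] 122.0 1202
peg 4 [368.2 390.8] 6.9
peg 5 [392.  275.6] 7.0
axis [480. 356.] th -107.22 res [ 0.4  0.2 -0.8 -0.7 -1.   0.1  1.4  0.3]
nest 5 [394.2 336.5]
nest 0 [454.  271.9]
nest 1 [539.8 291.4]
```

View pics/w17.png

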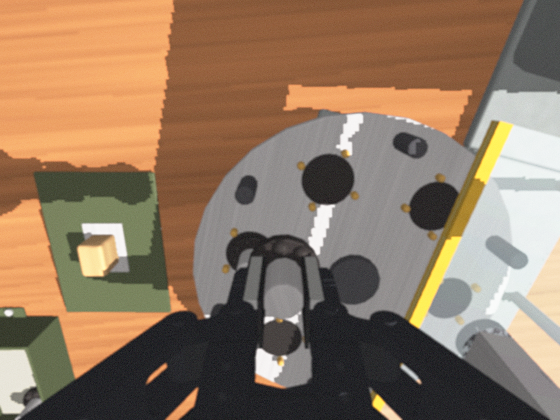

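```bash
cat > pr.py <<'E'
from cell import env
from h import *
r=snap(env,"wrist","w18");print(project(r,[[452.6,270.7,79],[452.6,270.7,48]]))
W=cloud(r);m=(W[...,2]>50)&(W[...,2]<84);n,l,st,c=cv2.connectedComponentsWithStats(m.astype(np.uint8))
for i in range(1,n):
    if st[i,4]>60: print(np.round(c[i]),st[i,4],np.round(np.median(W[l==i],0),1))
E
python3 pr.py; python3 st.py d7 40 200 290 440
```

```text
[[247.50189523 273.23838546]
 [251.11496589 253.85502813]]
[554.  48.] 474 [314.1 485.4  54.5]
[412. 144.] 658 [366.8 388.   79.1]
[247. 190.] 507 [389.4 276.9  79.9]
[243. 250.] 629 [444.1 266.4  54.8]
[356. 279.] 1868 [476.9 355.1  56.5]
[216. 310.] 71 [497.9 237.3  56.2]
32.35 [409.1 298.5 133.3] 16.1
```

View pics/d7sc.png

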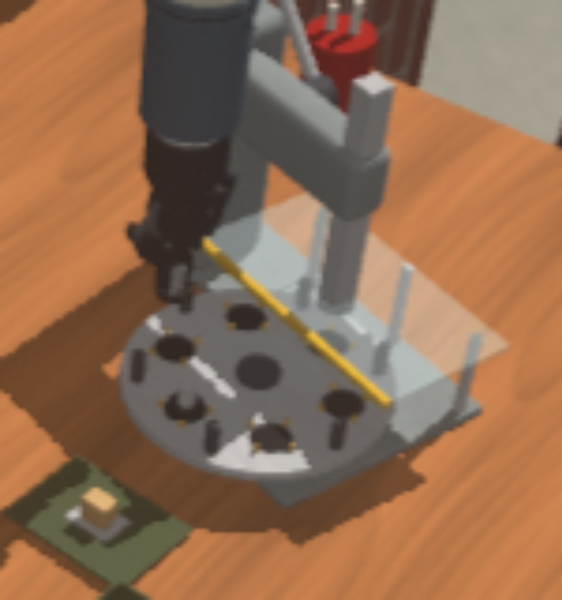

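>>> send_rows(moves="-0.008 0.02 -0.015 0 0 0 0; -0.006 0.018 -0.02 0 0 0 0; 0 0 -0.025 0 0 0 0; 0 0 0 0 0 0 0; 0 0 0 0 0 0 0")

```text
clock: 32.85
tcp_pos: [399.2, 333.0, 73.2]
eef_rot: [[-0.996, 0.084, 0.002], [0.084, 0.996, 0.004], [-0.002, 0.004, -1.0]]
wrist_force: [-1.4, -0.7, -0.3]
finger_gap: 16.4
```

```bash
python3 dial2.py w19;python3 held.py w19|sed -n '6,18p'
```

```text
32.9 [398.9 332.7  73.1] [[-0.996, 0.085, 0.001], [0.085, 0.996, 0.004], [-0.001, 0.004, -1.0]] 16.0
nest 5 [390.5 336.7] [390.9 336.9] [40.2 33.7] 93.0 2611
nest 0 [439. 270.] [441.6 268.6] [19.1 40. ] 91.0 427
peg 4 [368.3 391. ] 7.1
peg 5 [391.9 275.8] 7.1
axis [480.2 354. ] th -108.38 res [-0.   0.2  0.  -0.2]
nest 5 [394.  336.2]
nest 0 [452.4 270.5]
nest 1 [538.6 288.2]
254 [([9.9, -9.8, -24.6], np.float64(97.6)), ([9.8, -0.1, -24.5], np.float64(97.6)), ([9.8, 9.7, -24.4], np.float64(97.5))]
260 [([9.4, -9.5, -29.5], np.float64(102.6)), ([7.5, -0.1, -26.0], np.float64(99.1)), ([9.6, 9.4, -29.8], np.float64(102.9))]
266 [([9.6, -9.2, -35.4], np.float64(108.4)), ([7.2, -0.1, -31.0], np.float64(104.1)), ([10.1, 9.0, -36.2], np.float64(109.3))]
272 [([10.0, -8.8, -41.1], np.float64(114.1)), ([7.2, -0.1, -36.3], np.float64(109.4)), ([9.9, 8.7, -41.0], np.float64(114.0))]
278 [([9.5, -8.6, -44.9], np.float64(117.9)), ([6.7, -0.0, -40.4], np.float64(113.5)), ([9.9, 8.4, -45.6], np.float64(118.7))]
284 [([10.2, -8.2, -50.5], np.float64(123.5)), ([7.2, -0.0, -45.8], np.float64(118.8)), 
[... 236 characters left out ...]
.float64(118.4)), ([4.7, 8.3, -50.5], np.float64(123.6))]
302 [([6.1, -8.0, -56.6], np.float64(129.6)), ([-1.3, -0.0, -46.0], np.float64(119.0)), ([2.4, 8.3, -51.3], np.float64(124.3))]
308 [([4.4, -7.9, -57.8], np.float64(130.9)), ([-4.5, -0.0, -45.5], np.float64(118.6)), ([-0.1, 8.3, -51.6], np.float64(124.7))]
314 [([2.0, -8.0, -58.2], np.float64(131.2)), ([-7.4, -0.0, -45.7], np.float64(118.8)), ([-2.0, 8.3, -52.8], np.float64(125.9))]
320 [([0.5, -7.9, -59.8], np.float64(132.8)), ([-65.7, -0.0, 25.8], np.float64(47.3)), ([-4.2, 8.3, -53.6], np.float64(126.7))]
326 [([-1.8, -7.9, -60.3], np.float64(133.3)), ([-71.3, -0.0, 26.6], np.float64(46.5)), ([-6.8, 8.3, -54.1], np.float64(127.2))]
```

View pics/w19.png

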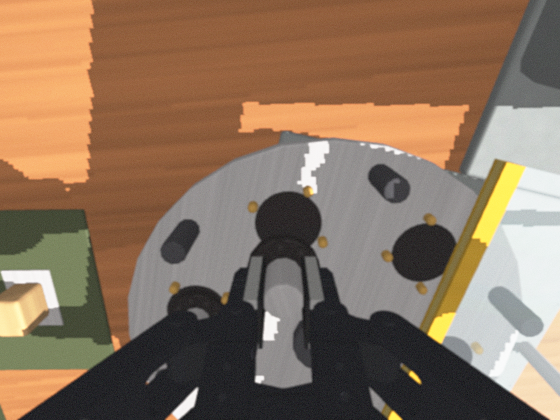

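>>> send_rows(moves="-0.007 0.004 -0.012 0 0 0 0; 0 0 -0.012 0 0 0 0; 0 0 0 0 0 0 0; 0 0 0 0 0 0 0")

```text
clock: 33.35
tcp_pos: [394.9, 337.9, 52.8]
eef_rot: [[-0.996, 0.086, 0.007], [0.086, 0.996, 0.01], [-0.006, 0.011, -1.0]]
wrist_force: [0.0, 0.8, -0.2]
finger_gap: 16.3
```

>>> send_rows(moves="-0.003 -0.002 -0.007 -0.01 0.007 0 0; 0 0 -0.004 0 0 0 0; 0 0 0 0 0 0 0")

```text
clock: 33.65
tcp_pos: [392.5, 336.1, 42.1]
eef_rot: [[-0.996, 0.086, 0.001], [0.086, 0.996, 0.001], [-0.0, 0.001, -1.0]]
wrist_force: [0.6, 0.1, -1.4]
finger_gap: 16.2
```

>>> send_rows(moves="0 0 -0.006 0 0 0 0; 0 0 -0.003 0 0 0 0; 0 0 0 0 0 0 0; 0 0 0 0 0 0 0")

```text
clock: 34.05
tcp_pos: [392.6, 336.1, 32.2]
eef_rot: [[-0.996, 0.086, 0.001], [0.086, 0.996, 0.001], [-0.001, 0.001, -1.0]]
wrist_force: [0.1, -0.9, -0.3]
finger_gap: 16.3
```

>>> send_rows(moves="0 0 -0.001 0 0 0 0; 0 0 0 0 0 0 0.03; 0 0 0 0 0 0 0.03; 0 0 0 0 0 0 0.03; 0 0 0 0 0 0 0.03")

```text
clock: 34.55
tcp_pos: [393.3, 336.9, 32.4]
eef_rot: [[-0.996, 0.086, 0.002], [0.086, 0.996, 0.002], [-0.002, 0.003, -1.0]]
wrist_force: [-0.2, 0.1, -1.1]
finger_gap: 30.0
```

```bash
python3 held.py w20|sed -n '1p;9,16p'
```

```text
34.6 [393.3 336.9  32.5] [[-0.996, 0.086, 0.002], [0.086, 0.996, 0.002], [-0.002, 0.003, -1.0]] 30.1 [0.4 0.  0.4]
272 [([-1.7, -10.2, -21.0], np.float64(53.5)), ([7.6, -0.0, -37.0], np.float64(69.4)), ([-0.3, 10.0, -23.3], np.float64(55.8))]
278 [([-4.6, -10.2, -21.6], np.float64(54.1)), ([7.3, -0.0, -41.4], np.float64(73.8)), ([-5.4, 10.2, -20.2], np.float64(52.7))]
284 [([0.7, -9.3, -35.4], np.float64(67.9)), ([7.1, -0.0, -45.6], np.float64(78.0)), ([-7.3, 10.1, -22.7], np.float64(55.2))]
290 [([2.1, -8.9, -42.4], np.float64(74.8)), ([4.0, -0.0, -45.3], np.float64(77.7)), ([-9.7, 10.1, -24.2], np.float64(56.7))]
296 [([1.0, -8.7, -45.1], np.float64(77.5)), ([1.6, -0.0, -46.0], np.float64(78.4)), ([-19.9, 10.9, -14.1], np.float64(46.6))]
302 [([-2.1, -8.8, -44.8], np.float64(77.2)), ([-2.0, -0.0, -44.9], np.float64(77.3)), ([-23.5, 11.0, -14.1], np.float64(46.6))]
308 [([-21.8, -10.6, -21.7], np.float64(54.2)), ([-5.0, -0.0, -44.8], np.float64(77.3)), ([-27.2, 11.1, -14.1], np.float64(46.7))]
314 [([-31.2, -11.2, -13.8], np.float64(46.3)), ([-8.1, -0.0, -44.7], np.float64(77.2)), ([-30.4, 11.1, -14.9], np.float64(47.4))]
```

View pics/w20.png

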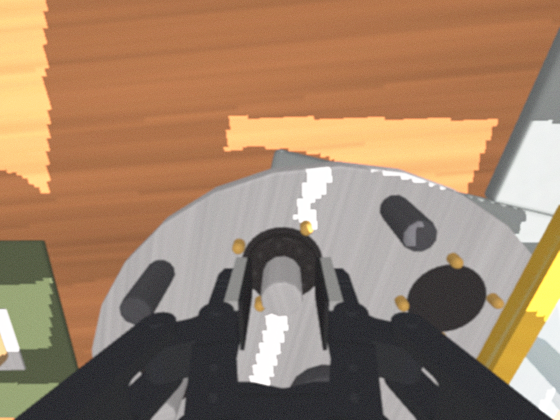

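>>> send_rows(moves="0 0 0.03 0 0 0 0.032; 0 0 0.045 0 0 0 0.032; 0.01 -0.02 0.045 0 0 0 0.032; 0.028 -0.038 0.01 0 0 0 0.032; 0.03 -0.038 0 0 0 0 0.032; 0.03 -0.038 0 0 0 0 0.032; 0.03 -0.038 0 0 0 0 0.032; 0.03 -0.038 0 0 0 0 0.032; 0.03 -0.038 0 0 0 0 0.032; 0.03 -0.038 0 0 0 0 0.032")

```text
clock: 35.6
tcp_pos: [614.8, 43.3, 169.7]
eef_rot: [[-0.997, 0.074, 0.008], [0.074, 0.997, 0.003], [-0.008, 0.003, -1.0]]
wrist_force: [0.6, 0.3, 1.1]
finger_gap: 32.1
```

>>> send_rows(moves="0.02 -0.02 0 0 0 0 0.032; 0 0 0 0 0 0 0.032")

```text
clock: 35.8
tcp_pos: [637.6, 16.8, 167.9]
eef_rot: [[-0.997, 0.081, 0.006], [0.081, 0.997, 0.001], [-0.006, 0.002, -1.0]]
wrist_force: [-0.7, -0.3, -0.5]
finger_gap: 32.1
```

```bash
python3 ros.py w21 27 38 597 2 62
```

```text
35.85 [636.8  17.9 168. ] [[-0.997, 0.08, 0.006], [0.08, 0.997, 0.002], [-0.006, 0.002, -1.0]] 32.1 [-0.7 -0.6  0.4]
[311.  89.] c [568.4  36.6] r 35.0 med [557.7  49.9  31.8] 136
[213. 137.] c [596.9 -41.6] r 61.9 med [592.1 -41.4  32.5] 363
[315. 173.] c [631.1  46.4] r 27.8 med [631.   46.4  34.3] 64
[273. 185.] c [640.6   7.8] r 8.9 med [639.9   7.8  32.5] 289
```

>>> send_rows(moves="0.003 -0.007 -0.04 0 0 0 0.032; 0 -0.001 -0.04 0 0 0 0.032; 0 0 -0.04 0 0 0 0.032; 0 0 -0.018 0 0 0 0.032; 0 0 0 0 0 0 0.032; 0 0 0 0 0 0 0.032")

```text
clock: 36.45
tcp_pos: [638.2, 13.7, 28.8]
eef_rot: [[-0.997, 0.076, 0.011], [0.076, 0.997, 0.003], [-0.011, 0.004, -1.0]]
wrist_force: [0.8, 0.0, 0.3]
finger_gap: 32.0
```

>>> send_rows(moves="0.001 -0.006 -0.015 -0.003 0.011 0 0.032; 0 0 -0.01 0 0 0 0.032; 0 0 0 0 0 0 0.032")

```text
clock: 36.75
tcp_pos: [641.4, 8.7, 5.7]
eef_rot: [[-0.997, 0.075, 0.006], [0.075, 0.997, 0.001], [-0.006, 0.002, -1.0]]
wrist_force: [0.2, 0.0, -0.1]
finger_gap: 31.9
```

>>> send_rows(moves="-0.001 -0.001 -0.010 0 0.005 0 0.032; 0 0 -0.006 0 0 0 0.032; 0 0 0 0 0 0 0.032")

```text
clock: 37.05
tcp_pos: [641.0, 7.5, -10.9]
eef_rot: [[-0.997, 0.075, 0.002], [0.075, 0.997, 0.001], [-0.002, 0.002, -1.0]]
wrist_force: [-0.6, -0.8, 0.8]
finger_gap: 32.2
```

>>> send_rows(moves="0 0 -0.002 0 0 0 0.032; 0 0 0 0 0 0 0; 0 0 0 0 0 0 0; 0 0 0 0 0 0 0; 0 0 0 0 0 0 0")

```text
clock: 37.55
tcp_pos: [641.1, 7.5, -12.8]
eef_rot: [[-0.997, 0.075, 0.002], [0.075, 0.997, 0.002], [-0.002, 0.002, -1.0]]
wrist_force: [0.2, -0.8, -1.8]
finger_gap: 16.1
```

>>> send_rows(moves="0 0 0.03 0 0 0 0; 0 0 0.04 0 0 0 0; 0 0.01 0.045 0 0 0 0; -0.01 0.04 0.03 0 0 0 0; -0.015 0.045 0 0 0 0 0; -0.015 0.045 0 0 0 0 0; -0.02 0.045 0 0 0 0 0; -0.02 0.045 0 0 0 0 0; -0.01 0.03 0 0 0 0 0; 0 0 0 0 0 0 0")

```text
clock: 38.55
tcp_pos: [544.1, 274.0, 136.7]
eef_rot: [[-0.997, 0.08, -0.001], [0.08, 0.997, 0.005], [0.001, 0.005, -1.0]]
wrist_force: [0.1, -0.8, -2.1]
finger_gap: 16.1
```

```bash
python3 dial2.py w22;python3 held.py w22|sed -n '6,18p'
```

```text
38.6 [544.7 272.5 136.7] [[-0.997, 0.081, -0.0], [0.081, 0.997, 0.005], [0.001, 0.004, -1.0]] 16.6
nest 5 [414.1 336.5] [415.5 334.6] [41.4 10.3] 178.0 562
nest 0 [453.3 266.2] [453.  270.2] [39.7 40.3] 97.0 560
nest 1 [540.2 292.1] [542.3 291.9] [47.4 46.9] 155.0 2548
peg 0 [504.  238.8] 7.0
peg 1 [592.1 317.1] 7.1
axis [480.1 354. ] th -108.2 res [-0.3  0.2  0.2 -0.3  0.1  0.1]
nest 5 [394. 336.]
nest 0 [452.6 270.4]
nest 1 [538.8 288.4]
254 [([9.7, -9.8, -24.2], np.float64(160.9)), ([8.8, -0.1, -22.5], np.float64(159.3)), ([9.5, 9.7, -23.8], np.float64(160.6))]
260 [([9.7, -9.5, -30.0], np.float64(166.7)), ([8.9, -0.1, -28.6], np.float64(165.4)), ([9.6, 9.4, -29.8], np.float64(166.6))]
266 [([9.7, -9.2, -35.5], np.float64(172.2)), ([9.4, -0.1, -35.0], np.float64(171.7)), ([9.8, 9.0, -35.6], np.float64(172.4))]
272 [([9.4, -8.9, -40.1], np.float64(176.8)), ([9.0, -0.1, -39.4], np.float64(176.2)), ([10.1, 8.7, -41.2], np.float64(178.0))]
278 [([10.4, -8.5, -46.4], np.float64(183.1)), ([9.0, -0.1, -44.2], np.float64(181.0)), ([9.2, 8.5, -44.4], np.float64(181.2))]
284 [([9.9, -8.3, -
[... 307 characters left out ...]
oat64(182.1)), ([5.1, 8.2, -51.1], np.float64(187.9))]
302 [([6.5, -7.9, -57.1], np.float64(193.8)), ([-1.5, -0.0, -45.6], np.float64(182.3)), ([2.3, 8.3, -51.0], np.float64(187.8))]
308 [([5.0, -7.9, -58.6], np.float64(195.3)), ([-4.7, -0.0, -45.3], np.float64(182.1)), ([0.7, 8.2, -52.7], np.float64(189.5))]
314 [([1.9, -8.0, -58.1], np.float64(194.8)), ([-8.2, -0.0, -44.6], np.float64(181.3)), ([-2.1, 8.3, -52.7], np.float64(189.5))]
320 [([0.0, -7.9, -59.2], np.float64(195.9)), ([-152.7, -0.0, 138.1], np.float64(-1.5)), ([-4.5, 8.3, -53.3], np.float64(190.1))]
326 [([-1.9, -7.9, -60.2], np.float64(196.9)), ([-159.9, -0.0, 137.4], np.float64(-0.8)), ([-6.6, 8.3, -54.2], np.float64(191.0))]
```

View pics/w22.png

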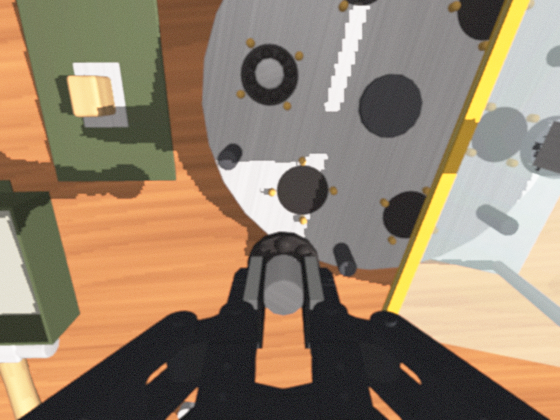

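>>> send_rows(moves="-0.006 0.014 -0.025 0 0 0 0; 0 0 -0.035 0 0 0 0; 0 0 0 0 0 0 0; 0 0 0 0 0 0 0")

```text
clock: 39.05
tcp_pos: [541.9, 281.7, 77.7]
eef_rot: [[-0.996, 0.087, 0.003], [0.087, 0.996, 0.005], [-0.003, 0.005, -1.0]]
wrist_force: [0.4, 0.1, -0.4]
finger_gap: 16.3
```

>>> send_rows(moves="-0.003 0.007 -0.014 -0.005 0.003 0 0; 0 0 -0.012 0 0 0 0; 0 0 0 0 0 0 0; 0 0 0 0 0 0 0")

```text
clock: 39.45
tcp_pos: [541.4, 288.9, 53.3]
eef_rot: [[-0.996, 0.089, 0.004], [0.089, 0.996, 0.002], [-0.004, 0.002, -1.0]]
wrist_force: [0.3, -0.7, -1.7]
finger_gap: 16.4
```

>>> send_rows(moves="-0.003 -0.001 -0.007 -0.002 0.004 0 0; 0 0 -0.004 0 0 0 0; 0 0 0 0 0 0 0")

```text
clock: 39.75
tcp_pos: [538.5, 288.0, 42.4]
eef_rot: [[-0.996, 0.089, 0.001], [0.089, 0.996, 0.001], [-0.001, 0.001, -1.0]]
wrist_force: [-0.6, -0.5, -1.1]
finger_gap: 16.3
```

```bash
python3 dial2.py w23
```

```text
39.8 [538.6 288.1  42.6] [[-0.996, 0.089, 0.002], [0.089, 0.996, 0.001], [-0.001, 0.001, -1.0]] 16.2
nest 0 [452.3 269.1] [452.9 270.3] [40.5 40.6] 100.0 1295
nest 1 [528.2 289.5] [532.2 289.1] [52.2 26.2] 121.0 1117
peg 0 [504.4 239. ] 7.1
axis [479.6 354.2] th -107.79 res [-0.2  0.1  0.2 -0.1]
nest 5 [393.6 335.6]
nest 0 [452.7 270.5]
nest 1 [538.7 289.1]
```

View pics/w23.png

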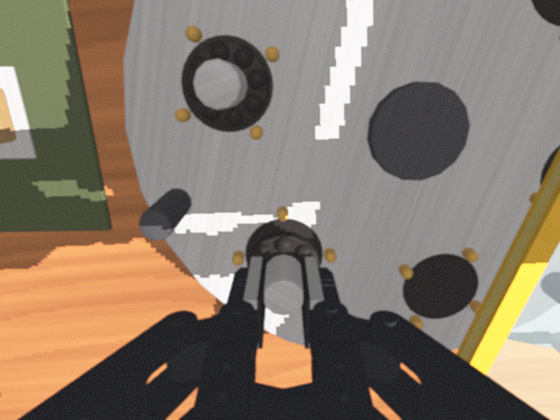

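>>> send_rows(moves="0 0 -0.006 0 0 0 0; 0 0 -0.003 0 0 0 0; 0 0 0 0 0 0 0; 0 0 -0.001 0 0 0 0; 0 0 0 0 0 0 0")

```text
clock: 40.3
tcp_pos: [539.1, 288.3, 32.3]
eef_rot: [[-0.996, 0.089, 0.003], [0.089, 0.996, 0.001], [-0.002, 0.001, -1.0]]
wrist_force: [-0.4, 0.5, -1.8]
finger_gap: 16.3
```

>>> send_rows(moves="0 0 -0.001 0 0 0 0; 0 0 0 0 0 0 0.03; 0 0 0 0 0 0 0.03; 0 0 0 0 0 0 0.03; 0 0 0.03 0 0 0 0.03; 0 0 0.045 0 0 0 0.03; 0 -0.01 0.04 0 0 0 0.03; 0 0 0 0 0 0 0.03")

```text
clock: 41.1
tcp_pos: [538.6, 277.1, 150.0]
eef_rot: [[-0.996, 0.089, 0.002], [0.089, 0.996, -0.001], [-0.002, -0.001, -1.0]]
wrist_force: [0.7, 0.7, -1.0]
finger_gap: 30.2
```

```bash
python3 ros.py w24 73 84 480 320 100; python3 dial2.py w24
```

```text
41.15 [537.1 277.1 147. ] [[-0.996, 0.089, -0.002], [0.089, 0.996, -0.002], [0.002, -0.002, -1.0]] 30.3 [-0.2  0.  -0.1]
[263.  85.] c [453.4 271.5] r 8.9 med [453.4 271.4  77.6] 578
[226. 166.] c [505.2 238.9] r 7.0 med [504.4 239.6  80.3] 320
[299. 204.] c [539.1 289.1] r 8.9 med [538.3 288.9  77.5] 435
41.2 [535.9 276.7 144.6] [[-0.996, 0.089, -0.006], [0.089, 0.996, -0.004], [0.005, -0.005, -1.0]] 29.8
nest 5 [408.8 334. ] [407.8 335.3] [40.3 12.6] 112.0 375
nest 0 [453.2 266.5] [453.5 269.9] [40.3 40.1] 97.0 508
nest 1 [537.3 293.3] [538.  290.6] [52.7 50.3] 172.0 1076
peg 0 [505.1 239.2] 7.1
peg 1 [591.2 318.4] 6.6
axis [479.1 353.9] th -107.31 res [-0.5  0.  -0.1 -0.4  0.6  0.4]
nest 5 [393.3 334.6]
nest 0 [453.  269.9]
nest 1 [538.8 289.2]
```

View pics/w24.png

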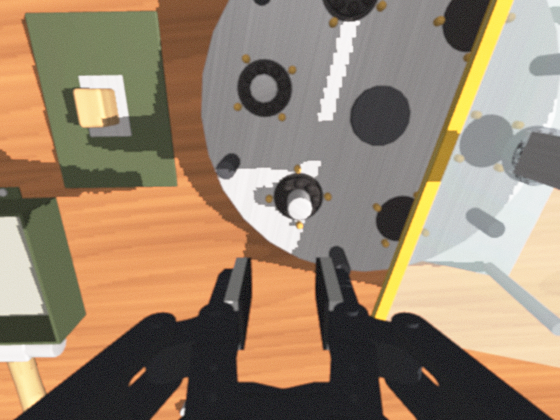

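```bash
python3 -c "
from cell import env;import numpy as np;s=env.get_state();print(np.round(s['qpos'],1),s['tcp_pos'])"
```

```text
[  42.1   22.3    8.    -0.   -76.1 -137.2] [535.92429183 276.67554995 144.56209926]
```

>>> send_rows(moves="-0.015 0 0.01 0 0 0.14 0.03; -0.015 0 0.01 0 0 0.14 0.03; -0.015 0 0 0 0 0.14 0.03; -0.015 0 0 0 0 0.14 0.03; -0.015 0 0 0 0 0.14 0.03; -0.015 0 0 0 0 0.14 0.03; -0.015 0 0 0 0 0.14 0.03; -0.015 0 0 0 0 0.14 0.03; -0.015 0 0 0 0 0.12 0.03; 0 0 0 0 0 0 0.03")

```text
clock: 42.2
tcp_pos: [389.2, 271.8, 148.9]
eef_rot: [[-0.362, -0.932, -0.007], [-0.932, 0.362, -0.031], [0.031, -0.005, -0.999]]
wrist_force: [1.0, 0.7, 0.0]
finger_gap: 30.0
```

```bash
python3 dial2.py w25; python3 ros.py w25 73 84 460 300 120
```

```text
42.25 [389.9 271.9 148.8] [[-0.365, -0.931, -0.007], [-0.93, 0.365, -0.031], [0.032, -0.005, -0.999]] 30.0
nest 5 [395.  322.9] [396.7 327.6] [40.3 24.6] 122.0 258
nest 0 [448.5 261.4] [451.2 266.9] [32.7 40.1] 114.0 334
nest 1 [531.4 284. ] [537.8 288.2] [36.7 41.7] 151.0 357
peg 5 [392.5 274.6] 6.9
peg 0 [504.4 238.4] 7.1
peg 1 [591.7 317.7] 7.6
axis [479.4 353.7] th -107.82 res [ 0.7  0.3 -0.6 -0.1 -0.1 -0.1 -0.  -0.1]
nest 5 [393.4 335.1]
nest 0 [452.5 269.9]
nest 1 [538.5 288.5]
42.3 [390.6 272.1 149.1] [[-0.367, -0.93, -0.006], [-0.93, 0.367, -0.031], [0.031, -0.006, -1.0]] 29.9 [-0.2 -0.1 -0.2]
[283. 214.] c [392.8 274.4] r 7.0 med [392.3 273.4  80.3] 295
[128. 223.] c [504.6 238.8] r 7.5 med [502.9 238.1  80.2] 328
[208. 236.] c [453.  270.8] r 9.0 med [452.3 270.3  77.4] 416
[307. 281.] c [393.9 334.7] r 9.1 med [394.9 332.8  77.5] 305
[122. 291.] c [538.4 288.8] r 9.3 med [537.4 288.   77.3] 390
```

View pics/w25.png

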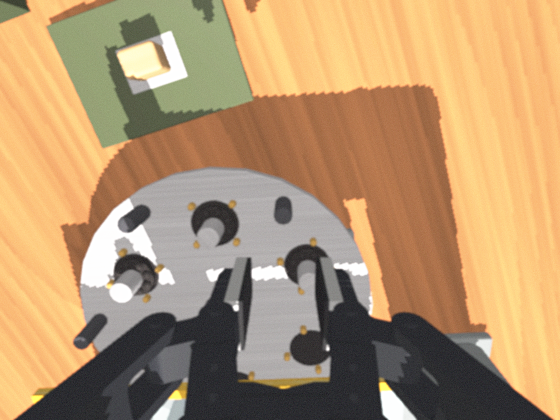

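>>> send_rows(moves="0.002 0.002 -0.02 0.031 -0.006 0 0.03; 0 0 -0.03 0 0 0 0.03; 0 0 0 0 0 0 0.03; 0 0 0 0 0 0 0.03")

```text
clock: 42.7
tcp_pos: [395.3, 274.3, 97.5]
eef_rot: [[-0.376, -0.927, 0.001], [-0.927, 0.376, -0.0], [-0.0, -0.001, -1.0]]
wrist_force: [0.7, 0.8, 0.3]
finger_gap: 30.2
```

```bash
python3 ros.py w26 73 90 460 300 120
```

```text
42.75 [394.9 274.2  97.3] [[-0.376, -0.927, 0.0], [-0.927, 0.376, -0.0], [0.0, -0.0, -1.0]] 30.1 [-0.3 -1.3 -0.2]
[289. 234.] c [392.6 274.2] r 6.9 med [392.2 272.9  80.3] 462
[ 96. 247.] c [504.7 238.8] r 7.4 med [502.5 238.   80.2] 520
[197. 261.] c [453.  270.7] r 9.1 med [452.  270.   77.4] 632
[313. 313.] c [397.4 333.9] r 7.9 med [398.8 332.2  77.4] 163
[ 94. 326.] c [538.6 288.4] r 9.3 med [536.9 287.6  77.3] 567
```

>>> send_rows(moves="-0.002 0 -0.025 0 0 0 0.03; 0 0 -0.025 0 0 0 0.03; 0 0 -0.01 0 0 0 0.03; 0 0 0 0 0 0 0.03")

```text
clock: 43.15
tcp_pos: [396.9, 277.4, 40.9]
eef_rot: [[-0.377, -0.926, 0.007], [-0.926, 0.377, 0.006], [-0.008, -0.004, -1.0]]
wrist_force: [0.5, -0.7, 0.7]
finger_gap: 29.7
```

>>> send_rows(moves="-0.004 -0.003 -0.01 -0.006 0.007 0 0.026; 0 0 -0.005 0 0 0 0.024; 0 0 0 0 0 0 0.022; 0 0 0 0 0 0 0.022")

```text
clock: 43.55
tcp_pos: [394.5, 276.1, 28.1]
eef_rot: [[-0.377, -0.926, 0.004], [-0.926, 0.377, 0.003], [-0.004, -0.002, -1.0]]
wrist_force: [0.1, 0.3, 0.4]
finger_gap: 22.1
```

```bash
python3 ros.py w27 60 90 460 300 120
```

```text
43.6 [394.6 276.2  28.2] [[-0.377, -0.926, 0.004], [-0.926, 0.377, 0.003], [-0.004, -0.002, -1.0]] 22.0 [-0.   0.2 -0.2]
[245. 294.] c [409.6 269.8] r 12.5 med [406.2 261.3  77.8] 1662
[322. 294.] c [380.9 281.3] r 12.5 med [378.5 275.1  77.9] 1660
[288. 294.] c [392.9 274.5] r 7.6 med [391.6 270.9  79. ] 1568
[ 20. 308.] c [503.6 238.5] r 7.3 med [499.7 237.8  72.5] 1677
[157. 311.] c [452.  267.2] r 7.9 med [450.7 263.   66.3] 499
[316. 376.] c [400.1 330.1] r 4.4 med [399.5 328.4  62.6] 64
[ 24. 400.] c [536.1 284.7] r 8.4 med [533.6 282.7  69.4] 1127
```

View pics/w27.png

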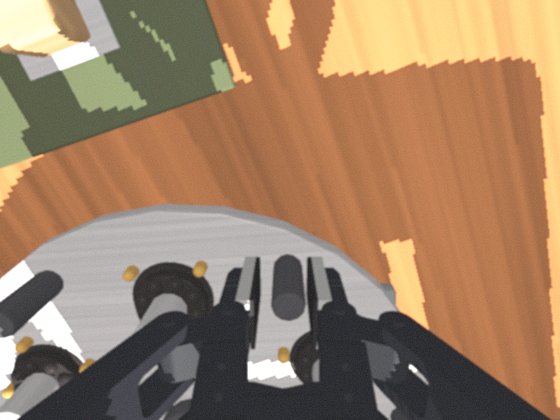

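>>> send_rows(moves="0.0087 -0.0087 0 0 0 0 0.022; 0.0096 -0.0078 0 0 0 0 0.022; 0.0104 -0.0067 0 0 0 0 0.022; 0.011 -0.0056 0 0 0 0 0.022")

```text
clock: 44.0
tcp_pos: [432.8, 244.9, 28.1]
eef_rot: [[-0.376, -0.927, -0.002], [-0.927, 0.376, 0.002], [-0.001, 0.002, -1.0]]
wrist_force: [-3.1, -0.8, 0.9]
finger_gap: 21.6
```

>>> send_rows(moves="0.012 -0.003 0 0 0 0 0.022; 0.0122 -0.0018 0 0 0 0 0.022; 0.0123 -0.0006 0 0 0 0 0.022; 0.0123 0.0007 0 0 0 0 0.022; 0.01 0.001 0 0 0 0 0.022")

```text
clock: 44.5
tcp_pos: [502.0, 240.1, 29.2]
eef_rot: [[-0.378, -0.926, 0.006], [-0.926, 0.378, 0.004], [-0.006, -0.004, -1.0]]
wrist_force: [-0.1, 1.1, -0.8]
finger_gap: 22.2
```

>>> send_rows(moves="0.003 0 0 0 0 0 0.022; 0 0 0 0 0 0 0.03; 0 0 0 0 0 0 0.03")

```text
clock: 44.8
tcp_pos: [508.4, 240.4, 29.1]
eef_rot: [[-0.379, -0.925, 0.008], [-0.925, 0.379, 0.004], [-0.007, -0.006, -1.0]]
wrist_force: [0.0, 1.1, 0.2]
finger_gap: 29.7
```

```bash
python3 ros.py w28 60 90 460 300 120; python3 st.py d8 40 200 290 440
```

```text
44.85 [508.3 240.4  29.2] [[-0.379, -0.926, 0.008], [-0.926, 0.379, 0.004], [-0.007, -0.006, -1.0]] 30.1 [0.1 0.3 0. ]
[549. 260.] c [396.8 271.3] r 7.2 med [400.2 268.4  65.8] 680
[236. 290.] c [526.3 232.9] r 12.2 med [523.4 223.9  76.8] 1624
[331. 292.] c [491.6 246.9] r 12.1 med [488.4 240.8  77.4] 1665
[285. 294.] c [507.4 238.7] r 7.5 med [506.6 235.5  79. ] 1535
[425. 302.] c [454.7 268.6] r 9.3 med [454.1 262.9  74.6] 1734
[266. 377.] c [538.8 288.1] r 8.7 med [535.3 282.9  64.6] 492
44.95 [508.  240.5  29.2] 30.3
```

View pics/w28.png

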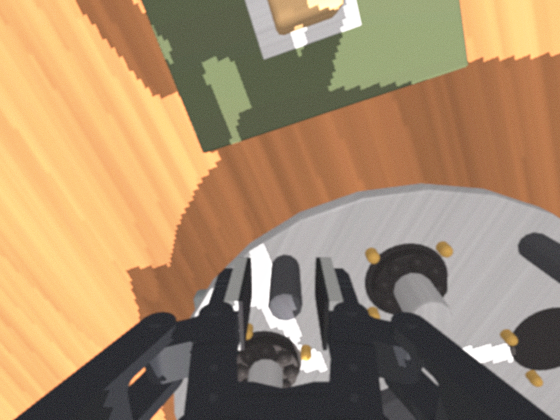

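View pics/d8sc.png

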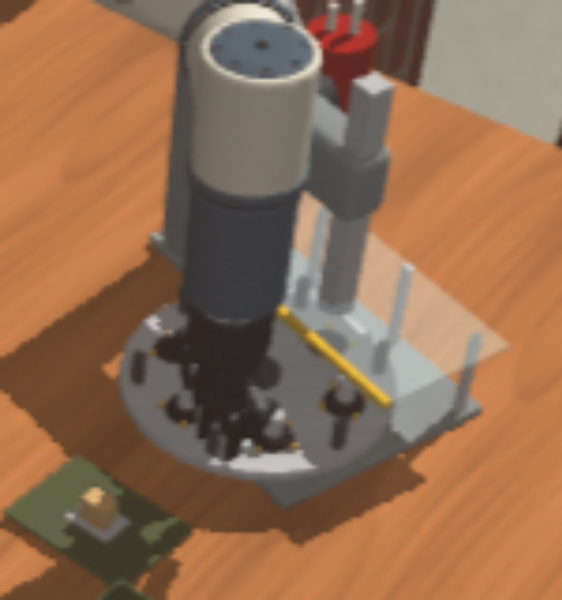

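>>> send_rows(moves="-0.002 -0.001 0.03 0 0 0 0.03; 0 0 0.03 -0.004 0.008 0 0.03; -0.035 0.009 0 0 0 0 0.03; -0.035 0.01 0 0 0 0 0.03; -0.03 0.01 0 0 0 0 0.03; -0.01 0.004 0 0 0 0 0.03; 0 0 0 0 0 0 0.03")

```text
clock: 45.65
tcp_pos: [390.1, 273.1, 92.0]
eef_rot: [[-0.377, -0.926, -0.0], [-0.926, 0.377, 0.002], [-0.002, 0.001, -1.0]]
wrist_force: [0.5, 0.6, 0.9]
finger_gap: 30.3
```

```bash
python3 ros.py w29 71 90 460 300 130
```

```text
45.7 [390.7 272.9  91.9] [[-0.377, -0.926, 0.0], [-0.926, 0.377, 0.002], [-0.002, 0.001, -1.0]] 30.0 [-0.5 -0.7  0.2]
[285. 243.] c [391.3 275.7] r 7.0 med [390.7 274.   80.2] 514
[ 88. 254.] c [502.4 238.3] r 7.2 med [500.1 237.4  79.9] 609
[191. 268.] c [451.2 270.2] r 9.2 med [449.7 269.1  77.4] 710
[ 87. 333.] c [536.5 287.7] r 9.2 med [534.1 286.6  77.2] 664
[ 44. 386.] c [587.8 314.3] r 5.9 med [586.3 313.6  77. ] 280
```

View pics/w29.png

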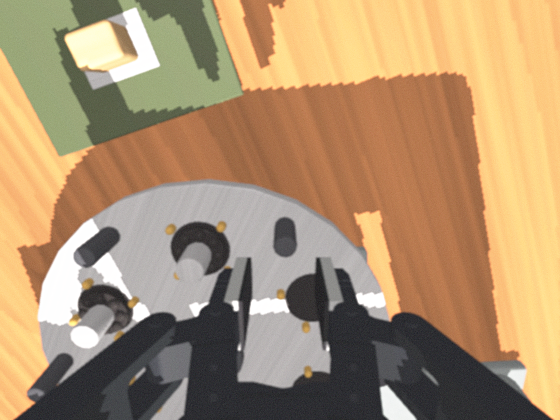

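>>> send_rows(moves="0.001 0.002 -0.025 0 0 0 0.03; 0 0 -0.02 0 0 0 0.03; 0 0 0 0 0 0 0.03")

```text
clock: 46.0
tcp_pos: [394.4, 275.2, 46.6]
eef_rot: [[-0.378, -0.926, 0.003], [-0.926, 0.378, 0.003], [-0.004, -0.001, -1.0]]
wrist_force: [0.8, -0.0, -0.4]
finger_gap: 30.0
```

>>> send_rows(moves="-0.003 0 -0.012 0 0 0 0.03; 0 0 -0.006 0 0 0 0.024; 0 0 0 0 0 0 0.022; 0 0 0 0 0 0 0.022")

```text
clock: 46.4
tcp_pos: [394.8, 275.3, 30.2]
eef_rot: [[-0.379, -0.925, 0.005], [-0.925, 0.379, 0.004], [-0.005, -0.003, -1.0]]
wrist_force: [-0.7, -0.7, 0.2]
finger_gap: 21.9
```

>>> send_rows(moves="0.0087 -0.0087 0 0 0 0 0.022; 0.0096 -0.0078 0 0 0 0 0.022; 0.0104 -0.0067 0 0 0 0 0.022; 0.011 -0.0056 0 0 0 0 0.022")

```text
clock: 46.8
tcp_pos: [433.5, 243.8, 30.5]
eef_rot: [[-0.378, -0.926, -0.0], [-0.926, 0.378, 0.002], [-0.001, 0.001, -1.0]]
wrist_force: [-2.1, -0.5, -0.5]
finger_gap: 22.0
```

>>> send_rows(moves="0.012 -0.003 0 0 0 0 0.022; 0.0122 -0.0018 0 0 0 0 0.022; 0.0123 -0.0006 0 0 0 0 0.022; 0.0123 0.0007 0 0 0 0 0.022; 0.01 0.001 0 0 0 0 0.022")

```text
clock: 47.3
tcp_pos: [503.8, 239.6, 32.9]
eef_rot: [[-0.379, -0.925, 0.01], [-0.925, 0.379, 0.005], [-0.008, -0.007, -1.0]]
wrist_force: [0.4, -0.1, -0.4]
finger_gap: 21.6
```

>>> send_rows(moves="0.001 0 0 0 0 0 0.022; 0 0 0 0 0 0 0.03; 0 0 0 0 0 0 0.03; -0.002 -0.001 0.03 0 0 0 0.03; 0 0 0.03 -0.004 0.008 0 0.03; -0.035 0.009 0 0 0 0 0.03; -0.035 0.01 0 0 0 0 0.03; -0.03 0.01 0 0 0 0 0.03; -0.01 0.004 0 0 0 0 0.03; 0 0 0 0 0 0 0.03")

```text
clock: 48.3
tcp_pos: [389.9, 272.6, 95.5]
eef_rot: [[-0.379, -0.926, 0.004], [-0.926, 0.379, 0.003], [-0.005, -0.002, -1.0]]
wrist_force: [0.5, 1.1, 0.3]
finger_gap: 30.2
```

```bash
python3 ros.py w30 71 90 460 300 130
```

```text
48.35 [390.5 272.4  95.5] [[-0.379, -0.925, 0.004], [-0.925, 0.379, 0.003], [-0.005, -0.003, -1.0]] 30.0 [-1.3 -0.8 -0.3]
[285. 241.] c [391.1 276. ] r 7.0 med [390.6 274.1  80.2] 496
[ 92. 252.] c [502.3 238. ] r 7.1 med [500.  237.4  79.9] 575
[ 89. 329.] c [537.6 286.3] r 9.7 med [535.  285.7  77.1] 639
[ 48. 382.] c [588.6 315.1] r 6.4 med [586.3 313.5  77.4] 278
```

View pics/w30.png

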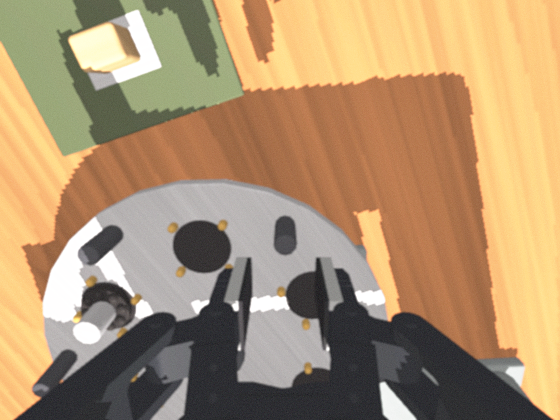

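Two clicks done; third.

>>> send_rows(moves="0.0 0.003 -0.025 -0.003 0.004 0 0.03; 0 0 -0.022 0 0 0 0.03; 0 0 0 0 0 0 0.03")

```text
clock: 48.65
tcp_pos: [392.9, 275.8, 48.2]
eef_rot: [[-0.379, -0.925, 0.003], [-0.925, 0.379, 0.002], [-0.003, -0.002, -1.0]]
wrist_force: [-0.6, -0.5, -0.2]
finger_gap: 30.2
```

>>> send_rows(moves="-0.003 0 -0.013 0 0 0 0.03; 0 0 -0.007 0 0 0 0.024; 0 0 0 0 0 0 0.022; 0 0 0 0 0 0 0.022")

```text
clock: 49.05
tcp_pos: [393.5, 275.9, 30.0]
eef_rot: [[-0.38, -0.925, 0.005], [-0.925, 0.38, 0.002], [-0.004, -0.004, -1.0]]
wrist_force: [-0.5, 1.1, 0.7]
finger_gap: 22.0
```

>>> send_rows(moves="0.0087 -0.0087 0 0 0 0 0.022; 0.0096 -0.0078 0 0 0 0 0.022; 0.0104 -0.0067 0 0 0 0 0.022; 0.011 -0.0056 0 0 0 0 0.022")

```text
clock: 49.45
tcp_pos: [431.9, 244.5, 30.4]
eef_rot: [[-0.38, -0.925, -0.0], [-0.925, 0.38, 0.001], [-0.0, 0.001, -1.0]]
wrist_force: [-3.4, 0.4, -0.5]
finger_gap: 22.1
```

>>> send_rows(moves="0.012 -0.003 0 0 0 0 0.022; 0.0122 -0.0018 0 0 0 0 0.022; 0.0123 -0.0006 0 0 0 0 0.022; 0.0123 0.0007 0 0 0 0 0.022; 0.01 0.001 0 0 0 0 0.022")

```text
clock: 49.95
tcp_pos: [501.9, 240.5, 32.9]
eef_rot: [[-0.381, -0.925, 0.009], [-0.925, 0.381, 0.004], [-0.007, -0.007, -1.0]]
wrist_force: [-0.8, -0.2, -0.3]
finger_gap: 22.2
```

```bash
python3 ros.py w31 60 90 480 300 130
```

```text
50.0 [503.9 240.9  33.1] [[-0.381, -0.925, 0.012], [-0.925, 0.381, 0.004], [-0.008, -0.009, -1.0]] 21.9 [12.7 -1.6 -1.1]
[544. 268.] c [393.1 274.4] r 7.2 med [396.9 270.7  69.9] 1200
[244. 284.] c [515.9 234.5] r 12.3 med [513.6 225.3  77. ] 1348
[323. 284.] c [488.9 245.6] r 12.1 med [484.2 238.6  76.9] 1363
[279. 289.] c [503.7 237.9] r 7.4 med [502.5 234.7  79.1] 1446
```

>>> send_rows(moves="0 0 0 0 0 0 0.03; 0 0 0 0 0 0 0.03; 0 0 0.03 0 0 0 0.03; 0 0 0.04 -0.004 0.01 0 0.04; -0.01 -0.03 0.03 0 0 -0.14 0.045; -0.01 -0.03 0.02 0 0 -0.14 0.045; -0.01 -0.025 0 0 0 -0.14 0.045; -0.01 -0.02 0 0 0 -0.14 0.045; -0.01 -0.01 0 0 0 -0.14 0.045; -0.005 -0.005 0 0 0 -0.14 0.045")

```text
clock: 51.0
tcp_pos: [448.0, 117.6, 158.4]
eef_rot: [[-0.952, -0.307, 0.005], [-0.307, 0.952, 0.002], [-0.005, 0.001, -1.0]]
wrist_force: [-0.0, 0.8, -0.2]
finger_gap: 44.8
```

>>> send_rows(moves="0 0 0 0 0 -0.14 0.045; 0 0 0 0 0 -0.14 0.045; 0 0 0 0 0 -0.1 0.045; 0 0 0 0 0 0 0.045")

```text
clock: 51.4
tcp_pos: [446.3, 116.8, 159.7]
eef_rot: [[-0.996, 0.085, 0.007], [0.085, 0.996, 0.002], [-0.007, 0.003, -1.0]]
wrist_force: [-0.5, -0.2, -0.1]
finger_gap: 45.1
```

```bash
cat > lidb.py <<'E'
import sys
from cell import env
from h import *
r=snap(env,"wrist",sys.argv[1]);s=env.get_state()
print(round(s["clock"],2),np.round(s["tcp_pos"],1),np.round(s["eef_rot"],3).tolist(),np.round(s["finger_gap"],1),np.round(s["wrist_force"],1))
W=cloud(r)
m=(W[...,2]>30)&(W[...,2]<43)&(abs(W[...,0]-435)<100)&(abs(W[...,1]-100)<90)
k,l,st,c=cv2.connectedComponentsWithStats(m.astype(np.uint8))
for i in range(1,k):
    if st[i,4]>100:
        p=W[l==i];b=cv2.minAreaRect(p[:,:2].astype(np.float32));print("knob",np.round(c[i]),np.round(b[0],1),np.round(b[1],1),round(b[2],1),st[i,4],np.round(np.median(p[:,2]),1))
for b,z,a in lids(r,(3,16)): print("plate",np.round(b[0],1),np.round(b[1],1),round(b[2],1),round(z,1),a)
for b,z,a in lids(r): print("hi plate",np.round(b[0],1),np.round(b[1],1),round(b[2],1),round(z,1),a)
E
python3 lidb.py w32; python3 st.py d9 40 200 290 440
```

```text
51.45 [446.3 116.8 159.7] [[-0.997, 0.082, 0.007], [0.083, 0.997, 0.002], [-0.007, 0.002, -1.0]] 44.9 [-0.2 -0.4  0.3]
knob [299. 193.] [455.2 130.7] [21.8 29.5] 85.4 803 36.4
knob [190. 279.] [532.   18.6] [17.2  2.3] 88.1 127 36.7
plate [455.1 130.1] [104.4 143.7] 85.7 8.7 12907
plate [ 5.309e+02 -4.000e-01] [77.1  1.9] 86.7 9.4 339
plate [ 536.9 -104.9] [115.8  56.8] 51.6 9.8 757
hi plate [535.  -13.6] [32.7 76. ] 25.1 44.0 449
hi plate [ 589.6 -123.6] [105.9 138.6] 88.9 48.6 6238
51.55 [446.4 116.8 159.6] 45.0
```

View pics/w32.png

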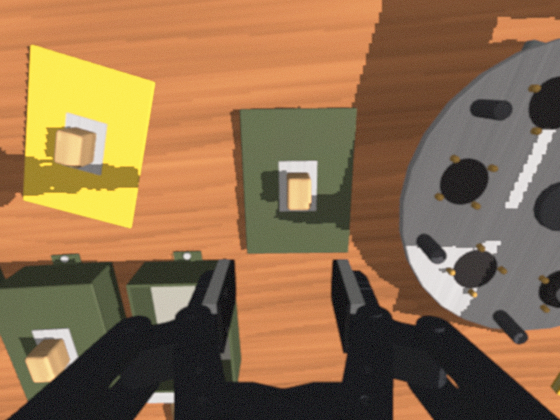

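View pics/d9sc.png

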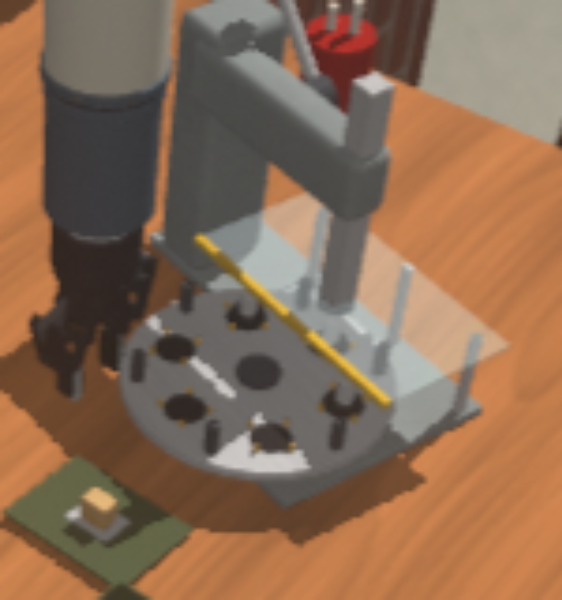

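>>> send_rows(moves="0.009 0.013 -0.04 0 0.007 0 0.045; 0 0 -0.04 0 0 0 0.045; 0 0 -0.04 0 0 0 0.045; 0 0 -0.025 0 0 0 0.045; 0 0 -0.005 0 0 0 0.045; 0 0 0 0 0 0 0.045")

```text
clock: 52.15
tcp_pos: [457.5, 131.1, 7.4]
eef_rot: [[-0.998, 0.069, 0.007], [0.069, 0.998, 0.004], [-0.006, 0.005, -1.0]]
wrist_force: [0.3, -0.2, 0.6]
finger_gap: 44.9
```

>>> send_rows(moves="-0.001 -0.001 -0.012 -0.004 0.007 -0.01 0.045; 0 0 -0.004 0 0 0 0.045; 0 0 0 0 0 0 0; 0 0 0 0 0 0 0; 0 0 0 0 0 0 0; 0 0 0 0 0 0 0; 0 0 0 0 0 0 0")

```text
clock: 52.85
tcp_pos: [459.8, 132.0, -5.0]
eef_rot: [[-0.997, 0.077, 0.007], [0.077, 0.997, 0.005], [-0.006, 0.005, -1.0]]
wrist_force: [0.2, -0.5, -1.8]
finger_gap: 21.2
```

>>> send_rows(moves="0 0 0.03 0 0 0 0; 0 0 0.04 0 0 0 0; 0 0 0.045 0 0 0 0; 0.03 -0.03 0.03 0 0 0 0; 0.035 -0.03 0 0 0 0 0; 0.035 -0.03 0 0 0 0 0; 0.03 -0.025 0 0 0 0 0; 0.008 -0.01 0 0 0 0 0; 0 0 0 0 0 0 0")

```text
clock: 53.75
tcp_pos: [598.5, 1.9, 145.0]
eef_rot: [[-0.997, 0.074, 0.006], [0.074, 0.997, 0.003], [-0.006, 0.004, -1.0]]
wrist_force: [-1.0, -0.0, -1.2]
finger_gap: 21.2
```

```bash
cat > hl.py <<'E'
import sys
from cell import env
from h import *
r=snap(env,"wrist",sys.argv[1]);s=env.get_state()
print(round(s["clock"],2),np.round(s["tcp_pos"],1),np.round(s["eef_rot"],3).tolist(),np.round(s["finger_gap"],1),np.round(s["wrist_force"],1))
W=cloud(r);hsv=cv2.cvtColor(r["img"],cv2.COLOR_BGR2HSV)
t=s["tcp_pos"][2]
m=(W[...,2]>t+8)&(W[...,2]<t+32)&(hsv[...,0]>30)&(hsv[...,0]<75)&(hsv[...,1]>50)
p=W[m];b=cv2.minAreaRect(p[:,:2].astype(np.float32));print("plate",np.round(b[0],1),np.round(b[1],1),round(b[2],1),len(p),np.round(np.median(p[:,2]),1),"x",p[:,0].min(),p[:,0].max())
A=np.c_[p[:,:2],np.ones(len(p))];print("slope",np.round(np.linalg.lstsq(A,p[:,2],rcond=None)[0],4))
E
python3 hl.py w33
```

```text
53.8 [597.8   2.6 144.8] [[-0.997, 0.073, 0.006], [0.073, 0.997, 0.003], [-0.006, 0.004, -1.0]] 20.6 [-0.2  0.  -2.1]
plate [594.9   1.7] [105.  145.4] 85.9 38587 159.5 x 519.1005068111604 668.0046301631701
slope [1.400000e-03 1.300000e-03 1.587137e+02]
```

View pics/w33.png

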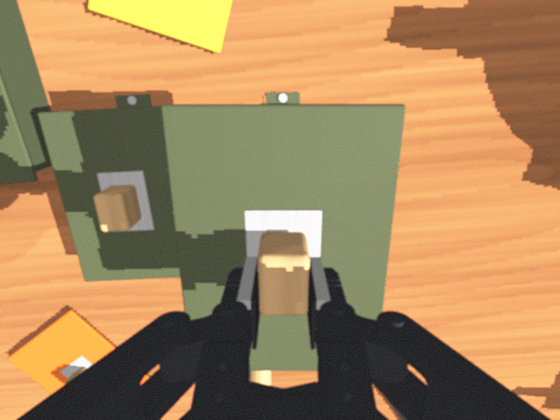

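>>> send_rows(moves="0.003 0.002 -0.03 -0.003 0.006 0.01 0; 0 0 -0.04 0 0 0 0; 0 0 -0.015 0 0 0 0; 0 0 0 0 0 0 0; 0 0 0 0 0 0 0")

```text
clock: 54.3
tcp_pos: [597.3, 9.3, 59.4]
eef_rot: [[-0.998, 0.058, 0.001], [0.058, 0.998, 0.002], [-0.001, 0.002, -1.0]]
wrist_force: [-0.4, -0.4, -1.2]
finger_gap: 20.8
```

```bash
python3 hl.py w34
```

```text
54.35 [597.5   9.4  59.6] [[-0.998, 0.059, 0.002], [0.059, 0.998, 0.002], [-0.002, 0.002, -1.0]] 20.7 [ 0.2  0.3 -1.2]
plate [593.7   9.4] [104.8 145.3] 86.8 38547 74.1 x 518.6758952225202 666.9129729877627
slope [-3.50000e-03  1.00000e-04  7.61196e+01]
```

View pics/w34.png

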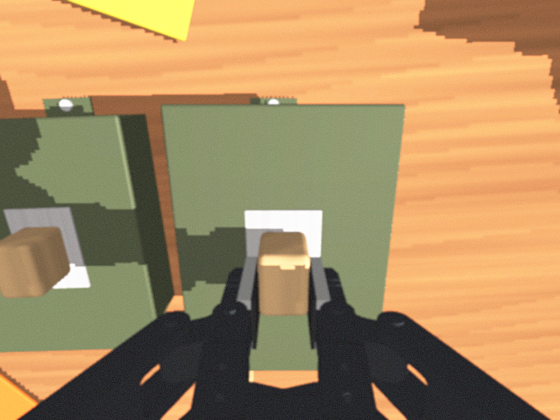

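>>> send_rows(moves="0.004 -0.006 0 0 0 0 0; 0 0 -0.008 0 0 0 0; 0 0 0 0 0 0 0")

```text
clock: 54.65
tcp_pos: [603.5, 3.9, 54.6]
eef_rot: [[-0.998, 0.057, 0.008], [0.057, 0.998, 0.003], [-0.007, 0.004, -1.0]]
wrist_force: [-0.7, 0.0, -1.3]
finger_gap: 21.0
```

>>> send_rows(moves="-0.003 0 -0.008 -0.003 0.007 0 0; 0 0 -0.006 0 0 0 0; 0 0 -0.004 0 0 0 0; 0 0 0 0 0 0 0")

```text
clock: 55.05
tcp_pos: [600.3, 3.6, 35.1]
eef_rot: [[-0.998, 0.058, 0.0], [0.058, 0.998, 0.0], [-0.0, 0.0, -1.0]]
wrist_force: [-0.7, 0.0, -0.1]
finger_gap: 21.2
```

```bash
python3 hl.py w35
```

```text
55.1 [600.5   3.6  35.5] [[-0.998, 0.058, 0.001], [0.058, 0.998, 0.0], [-0.001, 0.0, -1.0]] 20.6 [-0.  -0.2 -1.2]
plate [594.9 -51.5] [218.8 146.8] 88.4 64741 49.4 x 521.7758789230732 670.1434747042072
slope [-2.10000e-03  8.60000e-03  5.09172e+01]
```

>>> send_rows(moves="0 0 -0.001 0 0 0 0; 0 0 0 0 0 0 0.045; 0 0 0 0 0 0 0.045; 0 0 0 0 0 0 0.045; 0 0 0.04 0 0 0 0.045; 0 0 0.045 0 0 0 0.045; -0.02 -0.03 0.045 0 0 0 0.045; -0.04 -0.04 0.04 0 0 0 0.045; -0.04 -0.04 0.03 0 0 0 0.045; 0 0 0 0 0 0 0.045")

```text
clock: 56.1
tcp_pos: [520.9, -85.3, 217.8]
eef_rot: [[-0.998, 0.055, 0.005], [0.055, 0.998, -0.003], [-0.006, -0.003, -1.0]]
wrist_force: [0.9, 0.4, -0.5]
finger_gap: 45.2
```

```bash
python3 w.py w36
```

```text
56.15 [521.4 -83.9 215.8] [[-0.998, 0.055, 0.003], [0.055, 0.998, -0.002], [-0.003, -0.002, -1.0]] 45.1 [0.3 0.3 0.5]
 blob78 [109. 167.] [ 500.2 -247. ] [30.1 22.1] 1.7 767 76.4
 blob78 [376. 248.] [596.3   4.2] [22.3 29.1] 86.7 598 76.4
 blob78 [249. 251.] [ 593.3 -124.8] [22.1 29.6] 88.5 577 76.3
plate [ 490.8 -351.3] [ 68.2 144.9] 85.2 48.6 6432
plate [ 499.6 -247.8] [144.8 107. ] 1.4 48.6 12692
plate [596.3   3.1] [103.9 144.7] 86.8 48.6 8891
plate [ 593.  -125.2] [104.3 144.7] 88.5 48.6 8946
```

View pics/w36.png

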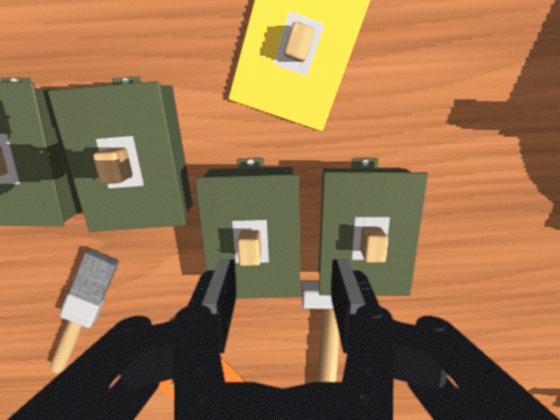

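```bash
python3 - <<'E'
from cell import env
from h import *
r=snap(env,"wrist");W=cloud(r);hsv=cv2.cvtColor(r["img"],cv2.COLOR_BGR2HSV)
m=((hsv[...,0]>30)&(hsv[...,0]<75)&(hsv[...,1]>50)&(W[...,2]>40)&(W[...,2]<60)).astype(np.uint8)
n,l,st,c=cv2.connectedComponentsWithStats(m)
for i in range(1,n):
    if st[i,4]>3000:
        p=W[l==i];A=np.c_[p[:,:2],np.ones(len(p))];x=np.linalg.lstsq(A,p[:,2],rcond=None)[0];print(np.round(p.mean(0)),"slope",np.round(x[:2],4))
t=snap(env,"top","t10");cv2.imwrite("pics/t10c.png",cv2.resize(t["img"][140:320,0:240],None,fx=3,fy=3))
from dial2 import fit
fit(t["img"],cloud(t),ax=477.5,ay=352,pegs=(5,0,1),nests=(5,0,1))
E
python3 st.py d10 40 200 290 440
```

```text
[ 496. -340.   48.] slope [-0.005  -0.0271]
[ 494. -246.   49.] slope [-0.0003 -0.0004]
[582.   6.  49.] slope [-0.0001 -0.0001]
[ 581. -121.   49.] slope [-0.     -0.0004]
56.35 [521.3 -81.7 211. ] 45.0Traceback (most recent call last):
  File "<stdin>", line 11, in <module>
  File "dial2.py", line 25, in fit
    s=least_squares(f,[ax,ay,th]);ax,ay,th=s.x
    return func(*args, **kwargs)
    vector_fun = VectorFunction(
        fun_wrapped,
    ...<6 lines>...
        workers=workers
    )
    self._update_fun()
    ~~~~~~~~~~~~~~~~^^
    self.f = self.fun_wrapped(xp_copy(self.x))
             ~~~~~~~~~~~~~~~~^^^^^^^^^^^^^^^^^
    return np.atleast_1d(self.fun(x))
                         ~~~~~~~~^^^
    return self.f(x, *self.args, **self.kwargs)
           ~~~~~~^^^^^^^^^^^^^^^^^^^^^^^^^^^^^^
  File "dial2.py", line 24, in <lambda>
    f=lambda x: np.concatenate([[x[0]+R*np.cos(x[2]+o)-c[0],x[1]+R*np.sin(x[2]+o)-c[1]] for R,o,c in obs])
                ~~~~~~~~~~~~~~^^^^^^^^^^^^^^^^^^^^^^^^^^^^^^^^^^^^^^^^^^^^^^^^^^^^^^^^^^^^^^^^^^^^^^^^^^^^
ValueError: need at least one array to concatenate
```

View pics/t10c.png

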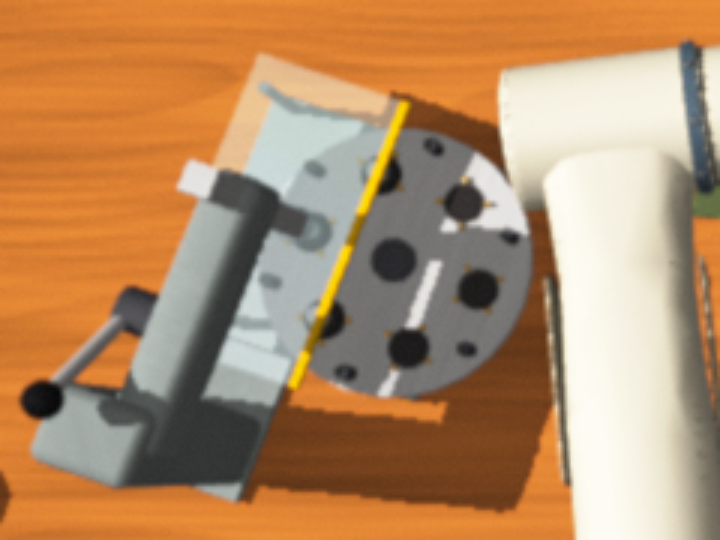

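View pics/d10sc.png

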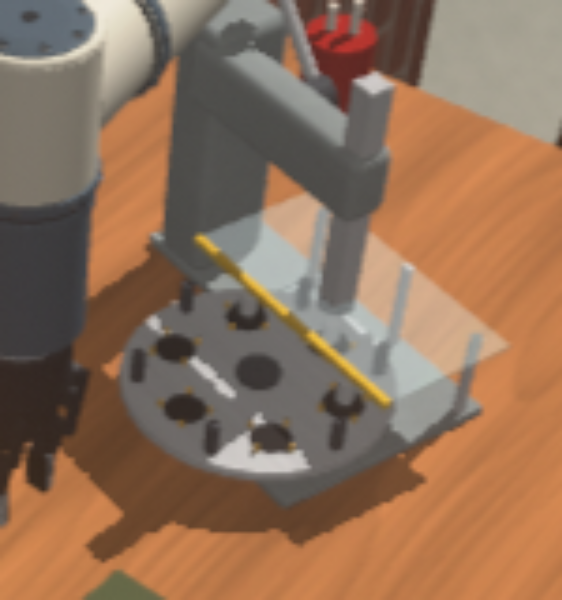

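>>> send_rows(moves="-0.01 -0.04 0 0 0 0 0.045; -0.01 -0.045 0 0 0 0 0.045; -0.01 -0.045 0 0 0 0 0.045; -0.01 -0.045 0 0 0 0 0.045; -0.01 -0.045 0 0 0 0 0.045; 0 0 0 0 0 0 0.045")

```text
clock: 56.95
tcp_pos: [471.1, -303.7, 201.4]
eef_rot: [[-0.999, 0.04, -0.021], [0.04, 0.999, 0.001], [0.022, 0.0, -1.0]]
wrist_force: [-0.2, 0.2, -1.4]
finger_gap: 44.9
```

```bash
python3 w.py w37; python3 - <<'E'
from cell import env
from h import *
r=snap(env,"wrist");W=cloud(r);hsv=cv2.cvtColor(r["img"],cv2.COLOR_BGR2HSV)
m=((hsv[...,0]>30)&(hsv[...,0]<75)&(hsv[...,1]>50)&(W[...,2]>45)&(W[...,2]<53)).astype(np.uint8)
n,l,st,c=cv2.connectedComponentsWithStats(m)
for i in range(1,n):
    if st[i,4]>3000:
        p=W[l==i];A=np.c_[p[:,:2],np.ones(len(p))];x=np.linalg.lstsq(A,p[:,2],rcond=None)[0];print(np.round(p.mean(0)),"slope",np.round(x[:2],4))
t=snap(env,"top","t11");r0=dict(np.load("top0.npz"))
for q in (r0,t):
    W=cloud(q);m=(W[...,2]>70)&(W[...,2]<90)&(W[...,0]>340)&(W[...,1]>200)
    k,l,st,c=cv2.connectedComponentsWithStats(m.astype(np.uint8))
    print([(np.round(c[i],1).tolist(),np.round(np.median(W[l==i],0),1).tolist(),int(st[i,4])) for i in range(1,k) if 8<st[i,4]<100])
print(np.mean(np.abs(t["img"][175:275,85:180].astype(int)-r0["img"][175:275,85:180])))
E
```

```text
57.0 [ 471.7 -301.7  201.1] [[-0.999, 0.039, -0.022], [0.039, 0.999, 0.002], [0.022, 0.002, -1.0]] 45.0 [ 0.4  0.1 -0.7]
 blob78 [210. 210.] [ 489.9 -371.9] [22.3 30.6] 87.5 751 76.4
 blob78 [345. 216.] [ 499.4 -248.1] [30.1 21.5] 1.1 734 76.4
 blob78 [466. 299.] [ 593.  -125.7] [22.2 29.7] 89.6 615 76.3
plate [ 489.2 -372.4] [104.7 144.9] 86.4 48.7 12430
plate [ 499.7 -248.3] [145.4 104.3] 1.5 48.7 12159
plate [594.7 -22.2] [ 55.4 145.4] 87.2 48.6 4054
plate [ 592.9 -125.5] [106.6 145.5] 88.4 48.6 8466
[ 483. -372.   49.] slope [-0.0002 -0.0002]
[ 492. -249.   49.] slope [-0.0002 -0.0001]
[ 575. -124.   49.] slope [-0.0002  0.0002]
[601. -31.  48.] slope [-0.0001  0.0073]
[([97.3, 84.5], [904.6, 466.6, 80.4], 13), ([105.6, 86.6], [898.5, 441.8, 80.3], 14), ([114.2, 88.3], [895.1, 416.5, 77.8], 14), ([122.4, 89.3], [891.0, 389.7, 83.4], 14), ([131.4, 91.1], [887.3, 363.6, 76.1], 11), ([143.3, 187.8], [587.8, 313.8, 81.9], 20), ([168.8, 217.5], [501.3, 236.3, 81.5], 20), ([154.5, 255.5], [389.7, 272.7, 81.9], 20), ([113.6, 263.2], [366.9, 388.7, 82.3], 23)]
[([97.5, 85.2], [902.3, 467.0, 80.0], 15), ([105.9, 86.7], [898.8, 441.1, 77.2], 13), ([114.2, 87.8], [895.2, 415.1, 83.5], 12), ([122.3, 89.7], [889.3, 391.6, 81.8], 12), ([131.3, 91.1], [886.2, 364.2, 80.4], 10), ([143.3, 187.8], [588.9, 314.6, 79.3], 20), ([168.9, 217.6], [500.4, 236.7, 80.4], 21), ([154.2, 255.5], [389.5, 273.5, 82.0], 18), ([113.7, 263.3], [366.7, 388.9, 82.9], 23)]
2.252842105263158
```

View pics/t11.png

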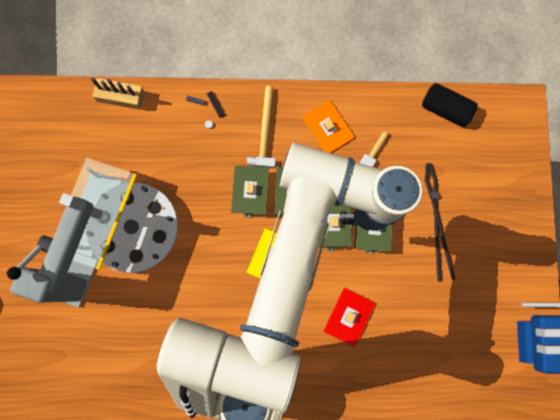

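```bash
python3 - <<'E'
from cell import env
from h import *
r=snap(env,"scene");W=cloud(r)
exp=np.array([[508,438,79],[421.7,420,79],[566.4,372,79.]])
uv=project(r,exp);print(np.round(uv,1))
im=cv2.resize(r["img"][80:180,320:450],None,fx=6,fy=6)
for u,v in uv: cv2.circle(im,(int((u-320)*6),int((v-80)*6)),5,(0,0,255),1)
cv2.imwrite("pics/f.png",im)
for u,v in uv:
    u,v=int(round(u)),int(round(v));print(np.round(W[v-2:v+5:2,u],0).tolist())
E
```

```text
[[378.8 125.1]
 [356.4 118. ]
 [382.8 141.2]]
[[521.0, 411.0, 113.0], [525.0, 404.0, 110.0], [531.0, 395.0, 110.0], [537.0, 385.0, 111.0]]
[[429.0, 401.0, 104.0], [419.0, 422.0, 77.0], [424.0, 414.0, 75.0], [426.0, 414.0, 66.0]]
[[577.0, 348.0, 111.0], [567.0, 371.0, 81.0], [572.0, 365.0, 78.0], [574.0, 363.0, 72.0]]
```

View pics/f.png

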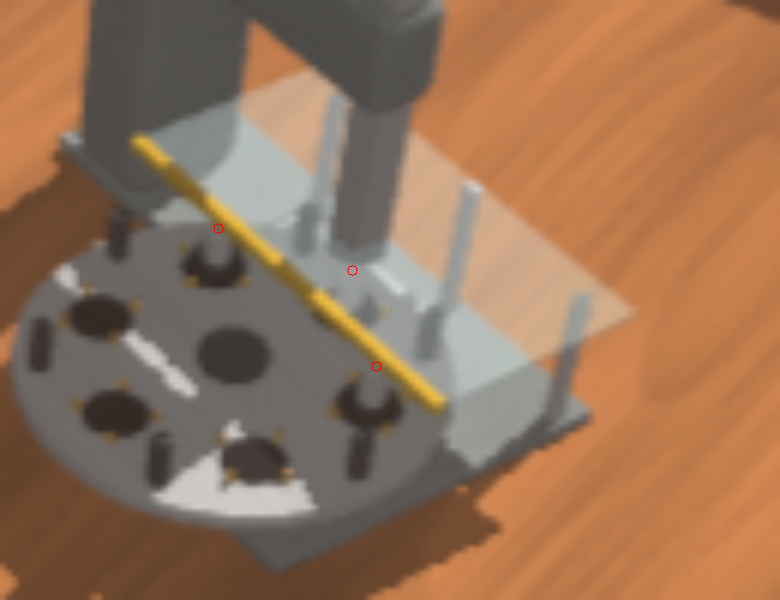

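```bash
python3 - <<'E'
from cell import env
from h import *
r=snap(env,"scene");r0=dict(np.load("scene0.npz"))
print(project(r,[[508,438,48],[508,438,79],[510,437,10]]))
a=cv2.resize(r["img"][105:150,345:410],None,fx=12,fy=12,interpolation=cv2.INTER_CUBIC)
b=cv2.resize(r0["img"][105:150,345:410],None,fx=12,fy=12,interpolation=cv2.INTER_CUBIC)
cv2.imwrite("pics/g.png",cv2.resize(np.vstack([b,a]),(430,596)))
t=snap(env,"top");r0=dict(np.load("top0.npz"));print(project(t,[[508,438,79],[508,438,48]]))
a=np.vstack([cv2.resize(q["img"][180:270,70:150],None,fx=3.3,fy=3.3,interpolation=cv2.INTER_CUBIC) for q in (r0,t)]);cv2.imwrite("pics/g2.png",a)
E
```

```text
[[377.67180076 131.59751184]
 [378.8091012  125.09083804]
 [376.6222291  139.72446907]]
[[ 99.62592164 214.50816587]
 [102.9247771  216.04794042]]
```

View pics/g.png

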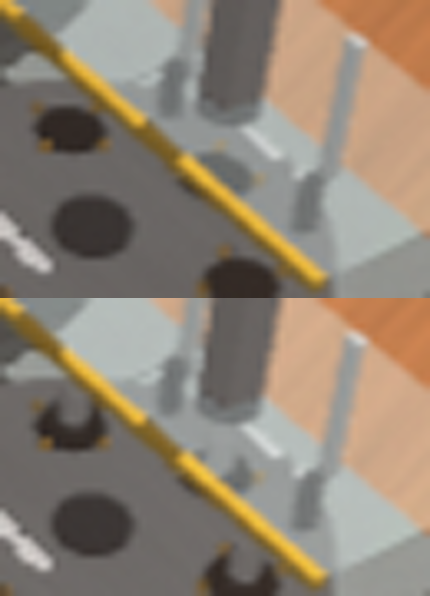

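View pics/g2.png

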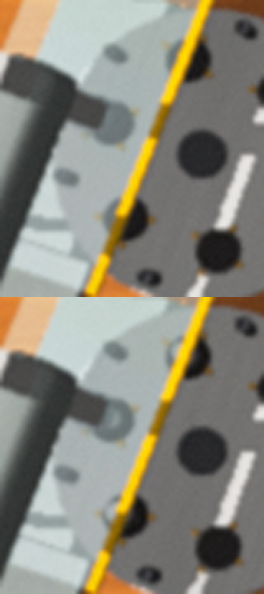

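>>> send_rows(moves="0.005 0.045 0.005 0 0 0 0.045; 0.005 0.045 0.005 0 0 0 0.045; 0.005 0.045 0 0 0.02 0 0.045; 0.005 0.045 0 0 0 0 0.045; 0.01 0.045 0 0 0 0 0.045; 0.01 0.045 0 0 0 -0.08 0.045; 0.015 0.045 0 0 0 -0.08 0.045; 0.015 0.045 0 0 0 -0.08 0.045; 0.015 0.045 0 0 0 -0.08 0.045; 0.015 0.045 0 0 0 -0.08 0.045")

```text
clock: 58.25
tcp_pos: [571.3, 174.1, 217.4]
eef_rot: [[-0.906, 0.423, -0.028], [0.422, 0.906, 0.016], [0.032, 0.003, -0.999]]
wrist_force: [1.4, 0.8, 1.4]
finger_gap: 44.9
```

>>> send_rows(moves="0.01 0.04 0 0 0 -0.08 0.045; 0.01 0.04 0 0 0 -0.08 0.045; 0 0.03 0 0 0 -0.08 0.045; 0 0 0 0 0 -0.08 0.045; 0 0 0 0 0 0 0.045")

```text
clock: 58.75
tcp_pos: [587.6, 302.4, 215.3]
eef_rot: [[-0.729, 0.685, -0.023], [0.684, 0.729, 0.024], [0.034, 0.002, -0.999]]
wrist_force: [0.0, -0.3, 0.0]
finger_gap: 44.9
```

```bash
python3 ros.py w38 71 85 480 400 130
```

```text
58.8 [587.4 302.3 215.1] [[-0.73, 0.683, -0.024], [0.683, 0.73, 0.024], [0.034, 0.002, -0.999]] 45.3 [-0.5  0.4 -1.2]
[97. 41.] c [392.9 276.1] r 7.0 med [394.5 277.   80.3] 319
[297. 180.] c [592.3 317.3] r 6.9 med [591.7 317.8  80.3] 191
```

View pics/w38.png

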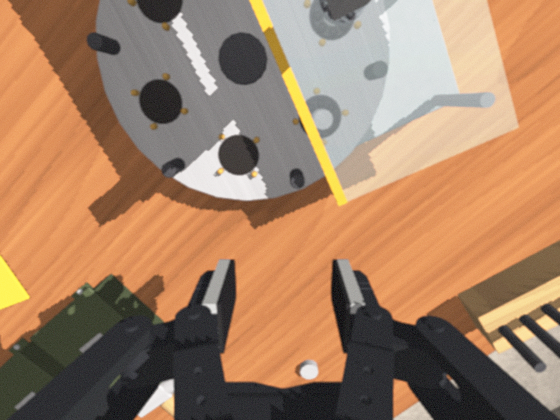

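>>> send_rows(moves="-0.025 0.02 0.01 -0.002 -0.022 0 0.045; 0 0 0 0 0 0 0.045; 0 0 0 0 0 0 0.045")

```text
clock: 59.1
tcp_pos: [564.1, 319.0, 225.4]
eef_rot: [[-0.742, 0.671, -0.005], [0.671, 0.741, 0.026], [0.021, 0.016, -1.0]]
wrist_force: [-0.2, -0.6, -0.6]
finger_gap: 45.0
```

```bash
python3 ros.py w39 71 85 480 400 130; python3 -c "
import cv2;a=cv2.imread('pics/w39.png');cv2.imwrite('pics/w39c.png',cv2.resize(a[0:200,220:460],None,fx=3,fy=3))"
```

```text
59.15 [564.4 319.1 226. ] [[-0.741, 0.671, -0.004], [0.671, 0.741, 0.026], [0.02, 0.017, -1.0]] 44.9 [0.7 0.4 0.5]
[110.  73.] c [392.9 276.3] r 7.0 med [394.1 277.2  80.1] 281
[298. 205.] c [592.3 317.2] r 7.0 med [591.3 317.9  80.2] 177
```

View pics/w39c.png

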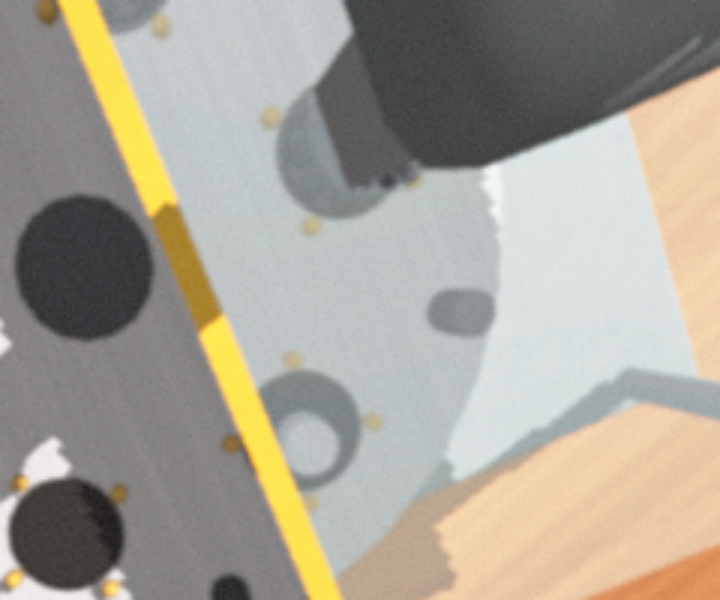

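```bash
python3 - <<'E'
from cell import env
from h import *
r=snap(env,"scene","fin")
for b,z,a in lids(r): print(np.round(b[0],1),np.round(b[1],1),round(b[2],1),round(z,1),a)
print(env.get_state()["dq"])
env.finish_job()
E
```

```text
[6.163e+02 5.000e-01] [105.6 100. ] 88.8 50.3 428
[ 615.9 -126.6] [107.3  99.6] 86.5 50.6 543
[ 490.5 -372.5] [104.1 144.9] 85.8 51.3 1085
[-0.58144569  0.52243775  0.13104205 -0.08025584  0.08348989 -0.53100921]
the job is handed in; nothing more can be done
```

View pics/fin.png

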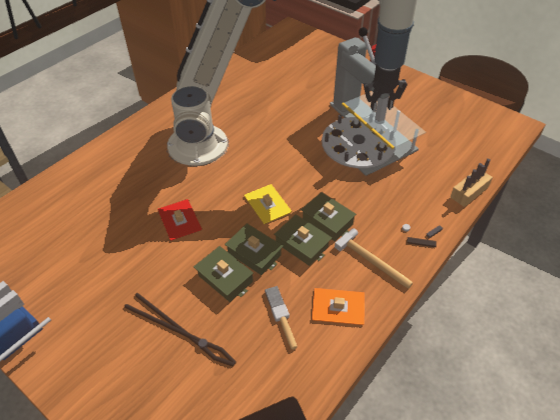

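I handed the job in at about 59 s of the 208 s. All three rosettes are in nests under the guard and all four tins are closed; no verdict is reported, so this rests on my own checks.

**What I did**
- I opened the tins one by one. They held the collar, nothing, the offcut, and three rosettes in the one at about (597, 3) mm.
- I set the rosettes in nests 0, 5 and 1.
- I turned the dial anticlockwise in three 60° clicks by its pegs, then put the last lid back.

**What my checks showed**
- **Before the turn:** all three stubs stood at the nest centres to about 1 mm, with the right height above the dial.
- **Dial:** after the turn the visible pegs were back in their starting positions within about 0.3 pixel, so the dial is at the click.
- **Lids:** all four plates were level and at the same height, and centred in line with where the lids and rims were measured earlier. The hammer, brush and tongs were not touched.

**What disagreed or stayed uncertain**
- **Finger length:** the fingertips were about 30 mm short of the stated position relative to the tool centre point (TCP). My first lid grasp closed on air, and I worked with the measured offset after that.
- **Lid contact:** while setting the rosette tin's lid on the bench I brushed that tin's corner with about 10 N, then moved clear.
- **Lid knocked aside:** that lid later lay about 3 cm from where I had left it, so I located it again before picking it up.
- **Rear rosette:** the press ram and guard partly hide it. I only saw its disc centred between the pins; its stub height was not measured at the end. The two side rosettes stood where expected.
- **Last lid check:** in the final scene picture the arm and shadows cut into the lid detection, so it gave one full outline. The four-lid check dates from two seconds earlier.

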